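# Cover four pots on the range, each with the lid that fits

### The arm

A 6-joint arm with a two-finger parallel gripper is mounted at the origin on a cart in front of the work surface, level with it; the furniture and walls round the work are solid. World frame = base frame: x ahead of the robot, y to its left, z up, the work surface at z = 0. Lengths are in m, angles in rad, forces in N, time in s.
With the tool pointing down it reaches from about 0.35 to 0.775 m from the base axis. Payload 7.3 kg.
Tool frame: the origin (TCP) lies midway between the tips of the shut fingers; the grasp point (between the pads) lies 19 mm behind it; z points along the fingers, y is the line along which they close (so a half turn about z gives the same grasp; the last joint's range is limited). The gripper opens to 92 mm and grips with 3 to 60 N. Pads are 19 mm wide; open, the fingers measure 130 mm over their backs; the gripper's body (75 mm by 190 mm) begins 47 mm behind the grasp point.
Start: joints at [0.96, 0.342, 1.524, -0, 1.275, -0.146], TCP at [0.235, 0.469, 0.227] pointing down, gripper open.
Joint ranges: [-2.53, 2.53], [-0.77, 2.02], [0.04, 2.7], [-1, 4.14], [0.28, 2.66], [-3.11, 3.11]. Speed limits (rad/s): [2.57, 2.57, 3.14, 3.14, 3.14, 3.14].

### API

Orientations are given as [roll, pitch, yaw] about the fixed x, y, z axes, in that order (R = Rz(yaw) Ry(pitch) Rx(roll)).
In Python, from cell import robot, read_camera, camera_params, nets gives the robot as it stands. The module is installed in compiled form; this text tells all that it offers.
- The arm moves only by the tool step_arm, never from a script. Its argument "steps" is a list of rows, each an object of numbers: "x", "y", "z": the shift along the tool's x, y, z as a fraction of full scale; "rx", "ry", "rz": the turn, a rotation vector about the tool's x, y, z as a fraction of full scale; "claw": the opening, from -1 (shut) to 1 (fully open). In form: [{"x": .., "y": .., "z": .., "rx": .., "ry": .., "rz": .., "claw": ..}, ...]. A call has 1 to 12 rows; each row is the pose to reach, as a shift and turn from the pose commanded when the call began, along the tool's axes at that moment; what a row does not reach only later rows make up. Full scale, the value 1, is 750 mm for a shift and pi/4 rad for a turn. A row lasts 1/12 s, in which the tool goes at most 41.7 mm and 7.16 degrees, less where a joint would pass 70% of its speed; a pose out of reach is approached as far as the arm can. A call with a number of a shift or a turn outside -1 to 1 is refused whole. A call with a gripper value outside its range is refused whole. The fingers move at their own pace and stop on an object; "squeeze" is the grip in N (left out, the last holds). Time passes only in rows, so rows that repeat a pose let the fingers close. It gives the time, the measured TCP pose, the force, the opening and the grip force at its end, in the units of the state.
- robot.observe(): the state, without advancing time (a new reading comes with each control period).
- read_camera(name): name is "side" or "top"; returns (picture, depth): 480x640x3 uint8, blue, green, red; 480x640 float32, m along the optical axis (not along the pixel's ray), 0 where there is no reading.
- camera_params(name): a dict with "fx", "fy", "cx", "cy" (pixels), "R" (3x3) and "t" (3): a world point X has camera coordinates R X + t. Camera axes: x right, y down, z forward; pixel columns grow to the right and rows downward; lengths in m; the calibration is good to about 2 mm. A picture is of the moment at which its call begins. camera_params takes no time and is no camera call.
- robot.hand_in(): hands the job in; it is judged then, once.
Trained networks look in the newest picture that a camera, given by its name, has taken for a name from the list of things; names that differ only in an ending like _2 or _b are one class to them, and where a whole thing is asked for, a point or a joint stands for the part that bears it (a point fixed in the world has none). Each returns a list of dicts, best first, with "conf" (0 to 1); they miss things now and then, are a little off and sometimes report something else, mostly with a low value. They report only what shows in the picture. A call takes as long as a camera call.
- nets.masks_of(camera, query): "region" (480x640 bool, what is visible of it) and "box" ([left, top, right, bottom] in pixels, round what is visible of it).
- nets.landmark_of(camera, query): "pixel" ([row, column] in pixels: a listed point, or the origin of a listed thing).
The state is a dict: "time": time; "qpos": joint angles; "qvel": joint speeds; "joint_efforts": joint torques, N m; "tool_pos": TCP position; "tool_rot": TCP orientation; "contact_force": force on the tool from outside, world axes, zero at the start; "torque": the same for the moment, N m; "opening": finger opening in m; "grip_force": force on a finger pad.
Only numpy, scipy, OpenCV 4.12 (cv2) and the standard library are available. Lean on these libraries where they do the work, as an engineer would, in place of code of your own. Each camera call takes 0.05 s, during which the arm holds its last target. There are 200 camera calls.

### The job

The food in the four small pots is ready to be held warm: put on each pot the lid that fits it. The slotted lid belongs on the pot with the ladle in it, turned so that the ladle's handle comes out through the slot; every lid must end fully seated, level in its pot's mouth, set down rather than dropped, and let go. Leave the kitchen timer where it stands.

Things in the scene. Friction and masses are not known exactly. Their poses are not given: they have to be found in the camera images.
- pot_small: open round steel pot, fixed on the range, the smallest of the four, small peeled onions in it; outside 82 mm, bore 76 mm, rim 58 mm up; origin: centre of underside. (Behind all the work stand two fixed stock pots 0.4 m high; the nearer one's front is at x = 0.59, y = -0.16: carry things past in front of it)
- pot_medium: open round steel pot, fixed on the range, middle size, whole eggs in it, no ladle; outside 104 mm, bore 98 mm, rim 66 mm up; origin: centre of underside
- pot_ladle: open round steel pot, fixed on the range, middle size, small onions and a black-gripped ladle in it; outside 104 mm, bore 98 mm, rim 66 mm up; origin: centre of underside. Ladle fixed; its 7 to 10 mm handle, in the pot's xz plane, leans out to -x, 43 mm from the axis at rim height, up to 80 mm from it and 50 mm above the rim
- pot_large: open round steel pot, fixed on the range, the largest of the four, potatoes in it; outside 128 mm, bore 122 mm, rim 72 mm up; origin: centre of underside
- lid_small: loose round steel lid, no slot, smallest: flange 88 mm; plug below it 68 mm, 9 deep (lowest 6 taper to 58). Origin: centre of plug's underside; flange 9 to 12 mm above; seated it is 9 mm below pot rim. Handle bar along lid x: 52 long, 14 wide, 38 to 46 mm above origin, open below
- lid_medium: loose round steel lid, no slot, middle size: flange 110 mm; plug below it 90 mm, 9 deep (lowest 6 taper to 80). Origin: centre of plug's underside; flange 9 to 12 mm above; seated it is 9 mm below pot rim. Handle bar along lid x: 52 long, 14 wide, 38 to 46 mm above origin, open below
- lid_slotted: loose round steel lid, middle size, slot in its edge: flange 110 mm; plug below it 90 mm, 9 deep (lowest 6 taper to 80). Origin: centre of plug's underside; flange 9 to 12 mm above; seated it is 9 mm below pot rim. Handle bar along lid x: 52 long, 14 wide, 38 to 46 mm above origin, open below. Slot on its -x side, from 30 mm off the axis outward, 32 mm wide at 43; seated, x as pot_ladle's x
- lid_large: loose round steel lid, no slot, largest: flange 134 mm; plug below it 114 mm, 9 deep (lowest 6 taper to 104). Origin: centre of plug's underside; flange 9 to 12 mm above; seated it is 9 mm below pot rim. Handle bar along lid x: 70 long, 14 wide, 38 to 46 mm above origin, open below
- timer: white and grey wind-up kitchen timer, 62 mm across, 50 mm high, loose; origin at the centre of its underside. Not part of the work: to be left standing where it is

How it is judged:
By the outcome, as a careful person would: the job done as asked, in the order asked, and still so for the second after the job is handed in, with the robot touching nothing.
It also fails if it takes over 128 s, if anything falls off the work surface, if the arm or the gripper's body presses on something with over 40 N, if the wrist force passes 120 N, or if a joint passes its speed limit or range.

## Working session

There is one attempt and no reset: what is moved stays moved. The work goes in short steps, Python scripts to look and compute and a tool call to move; the robot and the scene stay as the last step left them, time stands still between calls to the robot, and variables do not carry over. Pictures are saved under pics/ and viewed, at most 14 in all, crops included, and the job is handed in when it is done.

Besides the shell and the picture viewer there is one more tool, called after ">>>" by a JSON object that holds its "api" and its "payload", one argument or row to a line. step_arm: Moves the arm, as the interface text tells. Its arguments: {"type":"object","properties":{"steps":{"type":"array","items":{"type":"object","properties":{"x":{"type":"number","minimum":-1,"maximum":1},"y":{"type":"number","minimum":-1,"maximum":1},"z":{"type":"number","minimum":-1,"maximum":1},"rx":{"type":"number","minimum":-1,"maximum":1},"ry":{"type":"number","minimum":-1,"maximum":1},"rz":{"type":"number","minimum":-1,"maximum":1},"claw":{"type":"number"}}}},"squeeze":{"type":"number"}},"required":["steps"]}

```bash
mkdir -p pics; cat > h.py <<'E'
import numpy as np,cv2
from cell import robot,read_camera,camera_params,nets
def cloud(c,d):
    p=camera_params(c);v,u=np.mgrid[:480,:640]
    X=np.stack([(u-p['cx'])*d/p['fx'],(v-p['cy'])*d/p['fy'],d],-1)
    return (X-np.array(p['t']))@np.array(p['R'])
E
python3 - <<'E'
from h import *
for c in ['side','top']:
    im,d=read_camera(c);cv2.imwrite(f'pics/{c}0.png',im);np.save(f'{c}0.npy',d)
    p=camera_params(c);print(c,p['fx'],np.round(-np.array(p['R']).T@p['t'],3),np.round(p['R'],2).tolist())
    W=cloud(c,d);np.save(f'{c}W.npy',W)
    for n in ['pot_small','pot_medium','pot_ladle','pot_large','lid_small','lid_medium','lid_slotted','lid_large','timer']:
        for r in nets.masks_of(c,n)[:2]:
            m=r['region']&(d>0)
            P=W[m]
            if len(P): print(n,round(r['conf'],2),[int(x) for x in r['box']],np.round(np.percentile(P,[2,50,98],axis=0),3).tolist())
E
```

```text
side 586.3870669611422 [ 0.296 -1.293  0.534] [[0.99, -0.14, 0.03], [-0.02, -0.35, -0.94], [0.14, 0.93, -0.35]]
pot_small 0.81 [356, 288, 406, 337] [[0.515, -0.406, 0.002], [0.549, -0.389, 0.041], [0.591, -0.326, 0.056]]
pot_medium 0.66 [312, 195, 349, 227] [[0.5, 0.158, -0.0], [0.548, 0.179, 0.044], [0.602, 0.34, 0.063]]
pot_ladle 0.75 [278, 245, 342, 304] [[0.388, -0.275, 0.003], [0.446, -0.253, 0.046], [0.498, -0.172, 0.097]]
pot_large 0.79 [300, 222, 361, 273] [[0.438, -0.135, 0.008], [0.508, -0.093, 0.054], [0.559, -0.008, 0.07]]
lid_small 0.57 [265, 191, 296, 212] [[0.382, 0.322, -0.293], [0.42, 0.354, 0.01], [0.52, 1.378, 0.043]]
lid_medium 0.46 [308, 191, 332, 208] [[0.501, 0.33, 0.006], [0.531, 0.351, 0.037], [0.571, 0.382, 0.043]]
lid_slotted 0.87 [263, 210, 303, 226] [[0.376, 0.081, -0.045], [0.421, 0.217, 0.009], [0.468, 0.441, 0.043]]
lid_slotted 0.54 [264, 192, 294, 213] [[0.38, 0.225, -0.296], [0.42, 0.355, 0.01], [0.52, 1.385, 0.043]]
lid_large 0.6 [273, 225, 313, 252] [[0.388, -0.045, -0.002], [0.43, 0.069, 0.01], [0.469, 0.166, 0.068]]
lid_large 0.49 [276, 242, 344,
[... 875 characters left out ...]
7, 0.001], [0.497, -0.065, 0.051], [0.556, -0.008, 0.074]]
lid_medium 0.92 [142, 188, 193, 233] [[0.496, 0.307, 0.007], [0.544, 0.353, 0.012], [0.595, 0.406, 0.046]]
lid_slotted 0.71 [199, 245, 250, 294] [[0.368, 0.178, 0.008], [0.413, 0.223, 0.012], [0.459, 0.276, 0.047]]
lid_slotted 0.22 [260, 228, 325, 284] [[0.385, 0.017, 0.008], [0.444, 0.076, 0.013], [0.504, 0.136, 0.047]]
lid_large 0.91 [263, 228, 322, 285] [[0.385, 0.018, 0.008], [0.444, 0.077, 0.013], [0.504, 0.136, 0.047]]
lid_large 0.38 [327, 196, 388, 259] [[0.434, -0.127, 0.001], [0.496, -0.067, 0.051], [0.556, -0.008, 0.074]]
timer 0.75 [476, 249, 505, 279] [[0.389, -0.391, 0.003], [0.415, -0.36, 0.037], [0.444, -0.336, 0.052]]
```

```bash
cat > fit.py <<'E'
from h import *
from scipy.optimize import least_squares
def fitc(P,r,c0):
    # circle of known radius to outer boundary: best template overlap
    f=lambda c:np.hypot(P[:,0]-c[0],P[:,1]-c[1])-r
    s=least_squares(f,c0,loss='soft_l1',f_scale=.001);return s.x,np.std(f(s.x))
def pot(W,c0,R,h):
    m=(abs(W[...,2]-h)<.006)&(abs(np.hypot(W[...,0]-c0[0],W[...,1]-c0[1])-R+.0015)<.012)
    P=W[m];return fitc(P,R-.0015,c0),len(P),round(float(np.median(P[:,2])),4)
def lid(W,c0,R,zf=.012,zb=.046):
    r=np.hypot(W[...,0]-c0[0],W[...,1]-c0[1])
    m=((abs(W[...,2]-zf)<.006)&(r<R+.012)).astype(np.uint8)
    P=W[m>0]
    ed=(m>0)&(cv2.erode(m,np.ones((3,3)))==0)&(abs(r-R)<.012)
    c,s=fitc(W[ed],R-.001,c0)
    B=W[(abs(W[...,2]-zb)<.006)&(r<.05)]
    (bc,sz,a)=cv2.minAreaRect((B[:,:2]*1000).astype(np.float32))
    if sz[0]<sz[1]:a+=90
    mu=B[:,:2].mean(0);w=np.linalg.svd(B[:,:2]-mu)[2][0]
    return np.round(c,4),round(s,4),'bar',np.round(np.array(bc)/1000,4),np.round(mu,4),np.round(sz,1),round(a%180,1),'svd',round(np.degrees(np.arctan2(w[1],w[0]))%180,1),'z',np.round([np.median(P[:,2]),np.median(B[:,2])],4)
E
python3 - <<'E'
from fit import *
for c in ['top','side']:
    W=np.load(c+'W.npy');print(c)
    for n,c0,R,h in [('small',(.55,-.36),.041,.058),('medium',(.545,.217),.052,.066),('ladle',(.445,-.218),.052,.066),('large',(.496,-.067),.064,.072)]:
        try: print(n,pot(W,c0,R,h))
        except Exception as e: print(n,e)
    for n,c0,R in [('small',(.413,.360),.044),('medium',(.545,.356),.055),('slot',(.414,.226),.055),('large',(.444,.076),.067)]:
        try: print(n,*lid(W,c0,R))
        except Exception as e: print(n,e)
a=cv2.imread('pics/top0.png')[170:300,125:525]
cv2.imwrite('pics/topc.png',cv2.resize(a,None,fx=2,fy=2,interpolation=3))
E
```

```text
top
small ((array([ 0.55037169, -0.35982031]), np.float64(0.003123940704831896)), 326, 0.0571)
medium ((array([0.54522069, 0.21697253]), np.float64(0.0015490923504653236)), 375, 0.0654)
ladle ((array([ 0.44568413, -0.21732101]), np.float64(0.0019978789082757847)), 368, 0.0657)
large ((array([ 0.49523288, -0.06652334]), np.float64(0.001608467058641145)), 478, 0.0715)
small [0.413  0.3609] 0.0028 bar [0.4134 0.3603] [0.4134 0.3602] [51.1 15.5] 8.6 svd 7.2 z [0.012  0.0454]
medium [0.5454 0.3556] 0.0039 bar [0.5451 0.3558] [0.5446 0.3554] [50.7 14.6] 15.0 svd 13.2 z [0.0117 0.0449]
slot [0.4174 0.2272] 0.0043 bar [0.4169 0.2272] [0.4168 0.2269] [50.5 14.7] 8.0 svd 7.5 z [0.012  0.0451]
large [0.4448 0.0771] 0.0029 bar [0.4451 0.0772] [0.4446 0.077 ] [13.9 68.6] 172.7 svd 172.5 z [0.0123 0.0455]
side
small ((array([ 0.55430542, -0.36583845]), np.float64(0.0032753312540925047)), 315, 0.0548)
medium ((array([0.55091004, 0.21124248]), np.float64(0.002856051581501684)), 123, 0.0619)
ladle ((array([ 0.45016787, -0.22332879]), np.float64(0.0022448920108300583)), 285, 0.0624)
large ((array([ 0.49993401, -0.07231103]), np.float64(0.0020549267535003757)), 253, 0.0682)
small [0.4181 0.3562] 0.0041 bar [0.4196 0.3519] [0.4191 0.3529] [48.8 23.6] 13.7 svd 9.0 z [0.009  0.0417]
medium [0.5532 0.3518] 0.0027 bar [0.5499 0.3494] [0.551  0.3491] [47.3 16.9] 6.5 svd 13.4 z [0.0079 0.042 ]
slot [0.421 0.224] 0.0047 bar [0.4237 0.2227] [0.4225 0.2208] [18.8 48.2] 172.0 svd 3.6 z [0.0088 0.0419]
large [0.4518 0.072 ] 0.0032 bar [0.4491 0.07  ] [0.447  0.0713] [19.7 68.6] 163.3 svd 171.0 z [0.0092 0.0421]
```

View pics/topc.png

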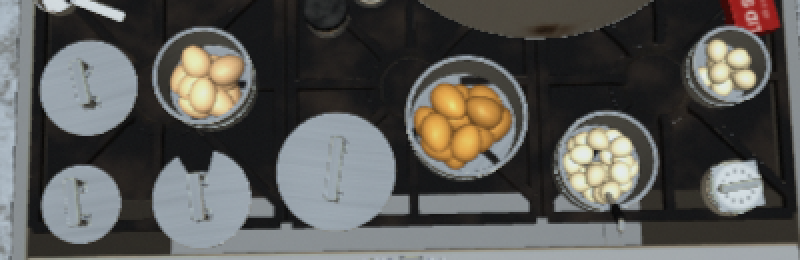

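View pics/side0.png

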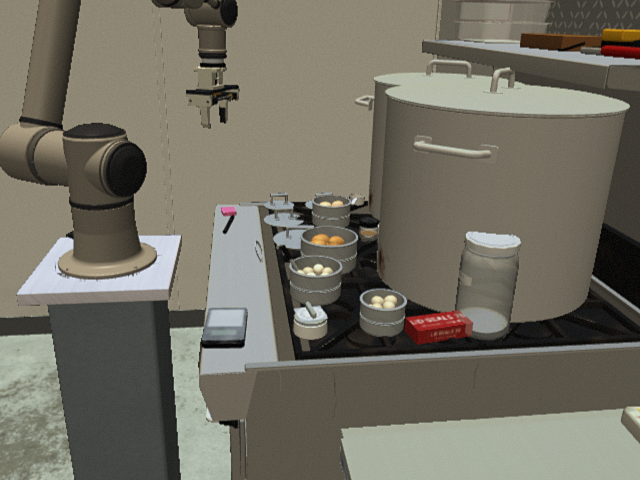

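```bash
cat > go.py <<'E'
import sys
from h import *
from scipy.spatial.transform import Rotation as Ro
def go(x,y,z,yaw):
    "print the row values for a downward tool at x,y,z (TCP), yaw deg (tool x heading)"
    s=robot.observe();R=Ro.from_euler('xyz',s['tool_rot'])
    y_=np.radians(yaw);T=Ro.from_matrix(np.array([[np.cos(y_),np.sin(y_),0],[np.sin(y_),-np.cos(y_),0],[0,0,-1]]))
    d=R.inv().apply(np.array([x,y,z])-s['tool_pos'])/.75
    r=(R.inv()*T).as_rotvec()/(np.pi/4)
    hx=R.as_matrix()[:,0]
    print('t',round(s['time'],2),'pos',np.round(s['tool_pos'],4),'heading',round(np.degrees(np.arctan2(hx[1],hx[0])),1),'q',np.round(s['qpos'],2),'F',np.round(s['contact_force'],1),'open',s['opening'],'grip',s['grip_force'])
    print('d',np.round(d,4),'r',np.round(r,4))
if __name__=='__main__': go(*map(float,sys.argv[1:5]))
E
python3 go.py .4446 .077 .15 -7.4; python3 - <<'E'
from h import *
for c in ['top','side']:
    W=np.load(c+'W.npy');c0={'top':(.4455,-.2173),'side':(.450,-.2233)}[c]
    r=np.hypot(W[...,0]-c0[0],W[...,1]-c0[1])
    m=(W[...,2]>.074)&(W[...,2]<.14)&(r<.11);P=W[m];
    D=P[:,:2]-c0;w=D.mean(0);print(c,len(P),np.round(P[::max(1,len(P)//12)]-[*c0,0],3).tolist(),'dir',np.degrees(np.arctan2(w[1],w[0])))
    m=(W[...,2]>.08)&(abs(W[...,1]+.4)<.2)&(W[...,0]<.75)&(W[...,0]>.3)
    P=W[m];
    for y in np.arange(-.58,-.2,.04):
        Q=P[abs(P[:,1]-y)<.02]
        if len(Q):print(round(y,2),'minx',np.round(np.percentile(Q[:,0],[1,5,50]),3),'maxz',np.round(Q[:,2].max(),3))
E
```

```text
t 1.0 pos [0.2353 0.4693 0.2267] heading 153.4 q [ 0.96  0.34  1.52  0.    1.28 -0.15] F [-0.4  0.6 -0.3] open 0.09192271978031737 grip 0.0
d [-0.4839 -0.3425  0.1023] r [ 0.0000e+00 -1.0000e-04  3.5726e+00]
top 83 [[0.063, 0.089, 0.074], [0.041, 0.09, 0.074], [0.009, 0.102, 0.075], [-0.047, -0.0, 0.083], [-0.051, 0.003, 0.086], [-0.054, 0.003, 0.095], [-0.057, 0.002, 0.1], [-0.059, 0.001, 0.107], [-0.062, 0.0, 0.11], [-0.063, -0.002, 0.108], [-0.066, -0.004, 0.11], [-0.069, 0.002, 0.107], [-0.072, -0.003, 0.114], [-0.076, -0.0, 0.115]] dir 160.11594132472638
-0.42 minx [0.686 0.69  0.72 ] maxz 0.187
-0.38 minx [0.64  0.65  0.692] maxz 0.401
-0.34 minx [0.6   0.61  0.703] maxz 0.407
-0.3 minx [0.601 0.611 0.678] maxz 0.408
-0.26 minx [0.61  0.612 0.661] maxz 0.409
-0.22 minx [0.384 0.599 0.644] maxz 0.411
side 115 [[-0.071, 0.007, 0.111], [-0.072, -0.001, 0.11], [-0.069, 0.002, 0.107], [-0.07, 0.0, 0.105], [-0.066, -0.005, 0.105], [-0.062, -0.002, 0.102], [-0.066, -0.002, 0.098], [-0.06, 0.001, 0.094], [-0.064, 0.001, 0.09], [-0.056, -0.001, 0.089], [-0.059, 0.003, 0.083], [-0.052, -0.002, 0.082], [-0.052, -0.004, 0.079]] dir -179.55521592273763
-0.46 minx [0.728 0.729 0.736] maxz 0.142
-0.42 minx [0.688 0.691 0.715] maxz 0.332
-0.38 minx [0.639 0.663 0.728] maxz 0.397
-0.34 minx [0.609 0.664 0.688] maxz 0.401
-0.3 minx [0.623 0.633 0.649] maxz 0.403
-0.26 minx [0.612 0.613 0.623] maxz 0.405
-0.22 minx [0.38  0.599 0.607] maxz 0.405
```

```bash
python3 go.py .4455 .075 .12 172.5
```

```text
t 1.0 pos [0.2353 0.4693 0.2267] heading 153.4 q [ 0.96  0.34  1.52  0.    1.28 -0.15] F [-0.4  0.6 -0.3] open 0.09192271978031737 grip 0.0
d [-0.4862 -0.3443  0.1423] r [ 0.      0.     -0.4252]
```

>>> {"api": "step_arm", "payload": {
  "steps": [
    {"x": -0.4862,"y": -0.3443,"z": 0.0,"rz": -0.4252,"claw": 1},
    {"x": -0.4862,"y": -0.3443,"z": 0.0,"rz": -0.4252,"claw": 1},
    {"x": -0.4862,"y": -0.3443,"z": 0.0,"rz": -0.4252,"claw": 1},
    {"x": -0.4862,"y": -0.3443,"z": 0.0,"rz": -0.4252,"claw": 1},
    {"x": -0.4862,"y": -0.3443,"z": 0.0,"rz": -0.4252,"claw": 1},
    {"x": -0.4862,"y": -0.3443,"z": 0.0,"rz": -0.4252,"claw": 1},
    {"x": -0.4862,"y": -0.3443,"z": 0.0,"rz": -0.4252,"claw": 1},
    {"x": -0.4862,"y": -0.3443,"z": 0.1423,"rz": -0.4252,"claw": 1},
    {"x": -0.4862,"y": -0.3443,"z": 0.1423,"rz": -0.4252,"claw": 1},
    {"x": -0.4862,"y": -0.3443,"z": 0.1423,"rz": -0.4252,"claw": 1},
    {"x": -0.4862,"y": -0.3443,"z": 0.1423,"rz": -0.4252,"claw": 1},
    {"x": -0.4862,"y": -0.3443,"z": 0.1423,"rz": -0.4252,"claw": 1}
  ]
}}

```text
$.steps[0]: bad value
```

>>> {"api": "step_arm", "payload": {
  "steps": [
    {"x": -0.486,"y": -0.344,"z": 0.0,"rx": 0,"ry": 0,"rz": -0.425,"claw": 1.0},
    {"x": -0.486,"y": -0.344,"z": 0.0,"rx": 0,"ry": 0,"rz": -0.425,"claw": 1.0}
  ],
  "squeeze": 25
}}

```text
time: 1.17
tool_pos: [0.2709, 0.4027, 0.2265]
tool_rot: [3.142, 0.0, 2.912]
contact_force: [1.4, -0.0, -1.2]
opening: 0.092
grip_force: 0.0
```

```bash
python3 go.py .4455 .075 .12 172.5
```

```text
t 1.17 pos [0.2709 0.4027 0.2265] heading 166.8 q [ 0.82  0.27  1.63  0.    1.24 -0.52] F [ 1.4 -0.  -1.2] open 0.09204857239143796 grip 0.0
d [-0.3262 -0.3725  0.142 ] r [ 1.000e-04  0.000e+00 -1.258e-01]
```

>>> {"api": "step_arm", "payload": {
  "steps": [
    {"x": -0.326,"y": -0.372,"z": 0.0,"rx": 0,"ry": 0,"rz": -0.126,"claw": 1.0},
    {"x": -0.326,"y": -0.372,"z": 0.0,"rx": 0,"ry": 0,"rz": -0.126,"claw": 1.0},
    {"x": -0.326,"y": -0.372,"z": 0.0,"rx": 0,"ry": 0,"rz": -0.126,"claw": 1.0},
    {"x": -0.326,"y": -0.372,"z": 0.0,"rx": 0,"ry": 0,"rz": -0.126,"claw": 1.0},
    {"x": -0.326,"y": -0.372,"z": 0.0,"rx": 0,"ry": 0,"rz": -0.126,"claw": 1.0},
    {"x": -0.326,"y": -0.372,"z": 0.0,"rx": 0,"ry": 0,"rz": -0.126,"claw": 1.0},
    {"x": -0.326,"y": -0.372,"z": 0.142,"rx": 0,"ry": 0,"rz": -0.126,"claw": 1.0},
    {"x": -0.326,"y": -0.372,"z": 0.142,"rx": 0,"ry": 0,"rz": -0.126,"claw": 1.0},
    {"x": -0.326,"y": -0.372,"z": 0.142,"rx": 0,"ry": 0,"rz": -0.126,"claw": 1.0},
    {"x": -0.326,"y": -0.372,"z": 0.142,"rx": 0,"ry": 0,"rz": -0.126,"claw": 1.0},
    {"x": -0.326,"y": -0.372,"z": 0.142,"rx": 0,"ry": 0,"rz": -0.126,"claw": 1.0},
    {"x": -0.326,"y": -0.372,"z": 0.142,"rx": 0,"ry": 0,"rz": -0.126,"claw": 1.0}
  ]
}}

```text
time: 2.17
tool_pos: [0.4426, 0.0729, 0.1192]
tool_rot: [-3.141, -0.003, 2.999]
contact_force: [-0.1, 0.1, 0.7]
opening: 0.0917
grip_force: 0.0
```

```bash
python3 go.py .4455 .075 .023 172.5; python3 - <<'E'
from h import *
s=robot.observe()
im,d=read_camera('side');W=cloud('side',d)
p=camera_params('side')
def pr(X):
    c=np.array(p['R'])@X+p['t'];return c[0]/c[2]*p['fx']+p['cx'],c[1]/c[2]*p['fy']+p['cy']
t=np.array(s['tool_pos']);u,v=pr(t);print(u,v)
u0,v0=int(u)-50,int(v)-60
a=cv2.resize(im[v0:v0+100,u0:u0+100],None,fx=6,fy=6,interpolation=2)
h=np.radians(172.5);yy=np.array([np.sin(h),-np.cos(h),0])
for k in (-.046,.046):
    q=pr(t+yy*k);cv2.circle(a,(int((q[0]-u0+.5)*6),int((q[1]-v0+.5)*6)),4,(0,0,255),1)
cv2.imwrite('pics/s1.png',a)
E
```

```text
t 2.17 pos [0.4426 0.0729 0.1192] heading 171.8 q [-0.01  0.33  1.88  0.    0.93 -1.44] F [-0.1  0.1  0.7] open 0.09173148779146648 grip 0.0
d [-0.0038  0.0034  0.1282] r [-0.0002 -0.0039 -0.0145]
297.0891785454037 196.20873630076414
```

View pics/s1.png

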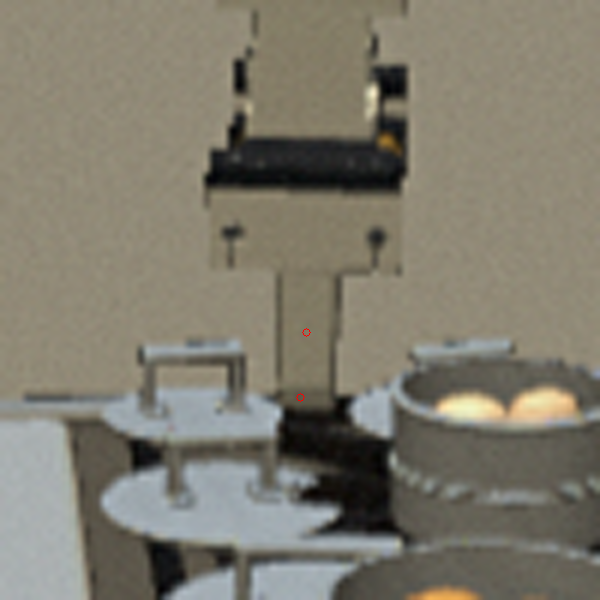

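```bash
python3 go.py .446 .076 .023 172.5
```

```text
t 2.22 pos [0.4429 0.0738 0.1202] heading 171.9 q [-0.01  0.33  1.88  0.    0.93 -1.44] F [-0.4  0.6 -0.2] open 0.09168128814599306 grip 0.0
d [-0.0038  0.0035  0.1296] r [ 0.0003 -0.0013 -0.0125]
```

>>> {"api": "step_arm", "payload": {
  "steps": [
    {"x": -0.004,"y": 0.003,"z": 0.05,"rx": 0,"ry": 0,"rz": -0.012,"claw": 1.0},
    {"x": -0.004,"y": 0.003,"z": 0.1,"rx": 0,"ry": 0,"rz": -0.012,"claw": 1.0},
    {"x": -0.004,"y": 0.003,"z": 0.125,"rx": 0,"ry": 0,"rz": -0.012,"claw": 1.0},
    {"x": -0.004,"y": 0.003,"z": 0.13,"rx": 0,"ry": 0,"rz": -0.012,"claw": 1.0},
    {"x": -0.004,"y": 0.003,"z": 0.13,"rx": 0,"ry": 0,"rz": -0.012,"claw": 1.0},
    {"x": -0.004,"y": 0.003,"z": 0.13,"rx": 0,"ry": 0,"rz": -0.012,"claw": 1.0}
  ]
}}

```text
time: 2.72
tool_pos: [0.4473, 0.0764, 0.0243]
tool_rot: [3.141, 0.003, 3.013]
contact_force: [0.1, 0.5, -0.3]
opening: 0.0916
grip_force: 0.0
```

>>> {"api": "step_arm", "payload": {
  "steps": [
    {"x": 0,"y": 0,"z": 0,"rx": 0,"ry": 0,"rz": 0,"claw": -1.0},
    {"x": 0,"y": 0,"z": 0,"rx": 0,"ry": 0,"rz": 0,"claw": -1.0},
    {"x": 0,"y": 0,"z": 0,"rx": 0,"ry": 0,"rz": 0,"claw": -1.0},
    {"x": 0,"y": 0,"z": 0,"rx": 0,"ry": 0,"rz": 0,"claw": -1.0},
    {"x": 0,"y": 0,"z": 0,"rx": 0,"ry": 0,"rz": 0,"claw": -1.0},
    {"x": 0,"y": 0,"z": 0,"rx": 0,"ry": 0,"rz": 0,"claw": -1.0},
    {"x": 0,"y": 0,"z": 0,"rx": 0,"ry": 0,"rz": 0,"claw": -1.0},
    {"x": 0,"y": 0,"z": 0,"rx": 0,"ry": 0,"rz": 0,"claw": -1.0},
    {"x": 0,"y": 0,"z": 0,"rx": 0,"ry": 0,"rz": 0,"claw": -1.0},
    {"x": 0,"y": 0,"z": 0,"rx": 0,"ry": 0,"rz": 0,"claw": -1.0}
  ],
  "squeeze": 25
}}

```text
time: 3.55
tool_pos: [0.4463, 0.0757, 0.0227]
tool_rot: [3.142, -0.0, 3.012]
contact_force: [-0.5, 0.2, -1.0]
opening: 0.0298
grip_force: 0.0
```

>>> {"api": "step_arm", "payload": {
  "steps": [
    {"x": 0,"y": 0,"z": 0,"rx": 0,"ry": 0,"rz": 0,"claw": -1.0},
    {"x": 0,"y": 0,"z": 0,"rx": 0,"ry": 0,"rz": 0,"claw": -1.0},
    {"x": 0,"y": 0,"z": 0,"rx": 0,"ry": 0,"rz": 0,"claw": -1.0},
    {"x": 0,"y": 0,"z": 0,"rx": 0,"ry": 0,"rz": 0,"claw": -1.0},
    {"x": 0,"y": 0,"z": 0,"rx": 0,"ry": 0,"rz": 0,"claw": -1.0}
  ]
}}

```text
time: 3.97
tool_pos: [0.4463, 0.0758, 0.0227]
tool_rot: [3.141, -0.0, 3.012]
contact_force: [-0.0, 0.9, -0.2]
opening: 0.0137
grip_force: 25.0
```

```bash
cat > tg.py <<'E'
import sys
from fit import *
im,d=read_camera('top');W=cloud('top',d)
L=dict(small=((.413,.360),.044),medium=((.545,.356),.055),slot=((.417,.227),.055),large=((.4448,.077),.067))
for n in sys.argv[1:]: print(n,*lid(W,*L[n]))
E
python3 tg.py large; python3 go.py .4953 -.0665 .16 180
```

```text
large [0.4448 0.077 ] nan bar [0. 0.] [nan nan] [0. 0.] 0.0 svd 0.0 z [nan nan]
t 4.02 pos [0.4463 0.0758 0.0227] heading 172.6 q [-0.    0.5   1.96  0.    0.68 -1.44] F [-0.2  1.5 -1.1] open 0.013291541078744331 grip 24.999996721744537
d [-0.0894 -0.1796 -0.183 ] r [ 2.000e-04  1.000e-04 -1.653e-01]
  ret = _var(a, axis=axis, dtype=dtype, out=out, ddof=ddof,
  arrmean = um.true_divide(arrmean, div, out=arrmean,
  ret = ret.dtype.type(ret / rcount)
fit.py:19: RuntimeWarning: Mean of empty slice.
  mu=B[:,:2].mean(0);w=np.linalg.svd(B[:,:2]-mu)[2][0]
  ret = um.true_divide(
  return _methods._mean(a, axis=axis, dtype=dtype,
  ret = ret.dtype.type(ret / rcount)
```

>>> {"api": "step_arm", "payload": {
  "steps": [
    {"x": 0,"y": 0,"z": -0.02,"rx": 0,"ry": 0,"rz": 0,"claw": -1.0},
    {"x": 0,"y": 0,"z": -0.06,"rx": 0,"ry": 0,"rz": 0,"claw": -1.0},
    {"x": 0,"y": 0,"z": -0.11,"rx": 0,"ry": 0,"rz": 0,"claw": -1.0},
    {"x": 0,"y": 0,"z": -0.16,"rx": 0,"ry": 0,"rz": 0,"claw": -1.0},
    {"x": -0.089,"y": -0.178,"z": -0.183,"rx": 0,"ry": 0,"rz": -0.165,"claw": -1.0},
    {"x": -0.089,"y": -0.178,"z": -0.183,"rx": 0,"ry": 0,"rz": -0.165,"claw": -1.0},
    {"x": -0.089,"y": -0.178,"z": -0.183,"rx": 0,"ry": 0,"rz": -0.165,"claw": -1.0},
    {"x": -0.089,"y": -0.178,"z": -0.183,"rx": 0,"ry": 0,"rz": -0.165,"claw": -1.0},
    {"x": -0.089,"y": -0.178,"z": -0.183,"rx": 0,"ry": 0,"rz": -0.165,"claw": -1.0},
    {"x": -0.089,"y": -0.178,"z": -0.183,"rx": 0,"ry": 0,"rz": -0.165,"claw": -1.0},
    {"x": -0.089,"y": -0.178,"z": -0.183,"rx": 0,"ry": 0,"rz": -0.165,"claw": -1.0},
    {"x": -0.089,"y": -0.178,"z": -0.183,"rx": 0,"ry": 0,"rz": -0.165,"claw": -1.0}
  ]
}}

```text
time: 5.02
tool_pos: [0.4944, -0.0642, 0.1596]
tool_rot: [3.141, -0.001, -3.141]
contact_force: [0.9, 0.6, -1.6]
opening: 0.0131
grip_force: 25.0
```

```bash
cat > air.py <<'E'
# side-camera fit of a held lid's flange edge (radius R) near tool pose; also saves crop
import sys
from fit import *
R=float(sys.argv[1])
s=robot.observe();t=np.array(s['tool_pos'])
for cam in ['side','top']:
    im,d=read_camera(cam);W=cloud(cam,d)
    zf=t[2]-.023+.0105-(.0035 if cam=='side' else 0)
    r=np.hypot(W[...,0]-t[0],W[...,1]-t[1])
    m=((abs(W[...,2]-zf)<.007)&(r<R+.014)).astype(np.uint8)
    ed=(m>0)&(cv2.erode(m,np.ones((3,3)))==0)&(abs(r-R)<.012)
    if ed.sum()>8:
        c,sd=fitc(W[ed],R-.001,t[:2]);P=W[m>0]
        A=np.c_[P[:,:2]-t[:2],np.ones(len(P))];k=np.linalg.lstsq(A,P[:,2],rcond=None)[0]
        print(cam,'lid-tool',np.round(c-t[:2],4),sd,ed.sum(),'z',np.median(P[:,2])-t[2],'slope',np.round(k[:2],3))
    p=camera_params(cam);q=np.array(p['R'])@t+p['t'];u,v=int(q[0]/q[2]*p['fx']+p['cx']),int(q[1]/q[2]*p['fy']+p['cy'])
    cv2.imwrite(f'pics/{sys.argv[2]}_{cam}.png',cv2.resize(im[max(v-70,0):v+80,max(u-80,0):u+80],None,fx=4,fy=4,interpolation=2))
E
python3 air.py .067 a1; python3 go.py .4953 -.0665 .16 180
```

```text
side lid-tool [ 0.0031 -0.0022] 0.0043453313749376235 142 z -0.01338160389312551 slope [-0.001  0.018]
top lid-tool [ 0.0079 -0.0041] 0.004558818443578255 55 z -0.01013273177875168 slope [-0.02   0.009]
t 5.12 pos [ 0.4947 -0.0641  0.1598] heading -179.9 q [-0.28  0.36  1.69  0.    1.09 -1.86] F [-0.8 -0.4 -1.1] open 0.01381028669033075 grip 24.999714195728302
d [-0.0008 -0.0032 -0.0002] r [ 0.0005 -0.0009  0.0018]
```

View pics/a1_side.png

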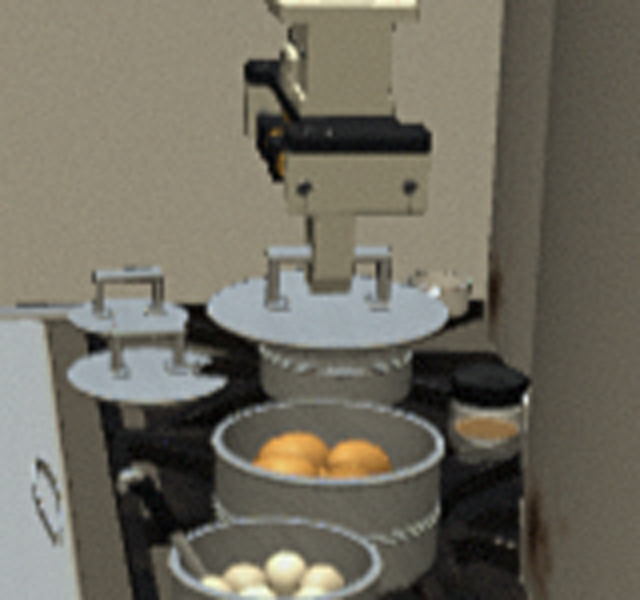

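```bash
python3 - <<'E'
from fit import *
for c,dz in [('top',0),('side',-.0038)]:
    W=np.load(c+'W.npy');print(c)
    for n,c0,R,h in [('small',(.55,-.36),.041,.058),('medium',(.545,.217),.052,.066),('ladle',(.445,-.218),.052,.066),('large',(.496,-.067),.064,.072)]:
        if c=='side': c0=(c0[0]+.004,c0[1]-.005)
        o=[]
        for tol in (.002,.003):
            r=np.hypot(W[...,0]-c0[0],W[...,1]-c0[1])
            m=(abs(W[...,2]-h-dz)<tol)&(abs(r-R)<.01);P=W[m]
            x,s=fitc(P,R-.0015,c0)
            # free radius fit
            f=lambda q:np.hypot(P[:,0]-q[0],P[:,1]-q[1])-q[2]
            q=least_squares(f,[*c0,R],loss='soft_l1',f_scale=.001).x
            o.append((np.round(x,4),round(s,4),len(P),np.round(q,4)))
        print(n,*o)
# project rim circle, correlate with image gradient: shift search in world xy at known height
for c in ['top','side']:
    im=cv2.imread(f'pics/{c}0.png');p=camera_params(c);g=cv2.cvtColor(im,cv2.COLOR_BGR2GRAY).astype(np.float32)
    g=cv2.resize(g,None,fx=4,fy=4,interpolation=cv2.INTER_CUBIC)
    th=np.linspace(0,2*np.pi,360)
    for n,c0,R,h,kind in [('pS',(.55,-.36),.0395,.058,1),('pM',(.545,.217),.0505,.066,1),('pLad',(.445,-.218),.0505,.066,1),('pLg',(.496,-.067),.0625,.072,1),
        ('lS',(.413,.360),.044,.012,0),('lM',(.545,.3556),.055,.012,0),('lSl',(.417,.227),.055,.012,0),('lLg',(.4448,.077),.067,.012,0)]:
        def samp(x,y,R,h):
            X=np.stack([x+R*np.cos(th),y+R*np.sin(th),0*th+h],-1)@np.array(p['R']).T+p['t']
            u=X[:,0]/X[:,2]*p['fx']+p['cx'];v=X[:,1]/X[:,2]*p['fy']+p['cy']
            return cv2.remap(g,((u+.5)*4-.5).astype(np.float32),((v+.5)*4-.5).astype(np.float32),1).ravel()
        best=max(((np.mean(samp(x,y,R,h)-.5*samp(x,y,R-.004,h)*kind-(1-.5*kind)*samp(x,y,R+.004,h)) if kind else np.mean(samp(x,y,R-.003,h)-samp(x,y,R+.003,h))),x,y) for x in c0[0]+np.arange(-.010,.0101,.001) for y in c0[1]+np.arange(-.010,.0101,.001))
        print(c,n,np.round(best,4))
E
```

```text
top
small (array([ 0.5505, -0.36  ]), np.float64(0.0017), 183, array([ 0.5505, -0.36  ,  0.04  ])) (array([ 0.5505, -0.36  ]), np.float64(0.0017), 236, array([ 0.5504, -0.36  ,  0.0401]))
medium (array([0.5453, 0.2173]), np.float64(0.0015), 240, array([0.5453, 0.2173, 0.051 ])) (array([0.5453, 0.2172]), np.float64(0.0015), 305, array([0.5453, 0.2172, 0.051 ]))
ladle (array([ 0.4455, -0.2175]), np.float64(0.0015), 227, array([ 0.4455, -0.2175,  0.0511])) (array([ 0.4456, -0.2175]), np.float64(0.0015), 298, array([ 0.4456, -0.2175,  0.0511]))
large (array([ 0.4952, -0.0665]), np.float64(0.0016), 314, array([ 0.4954, -0.0666,  0.0632])) (array([ 0.4952, -0.0665]), np.float64(0.0016), 401, array([ 0.4953, -0.0666,  0.0631]))
side
small (array([ 0.5542, -0.3658]), np.float64(0.0019), 255, array([ 0.5543, -0.3658,  0.0401])) (array([ 0.5543, -0.3659]), np.float64(0.0018), 316, array([ 0.5543, -0.3659,  0.04  ]))
medium (array([0.551, 0.211]), np.float64(0.0029), 112, array([0.5509, 0.2111, 0.0509])) (array([0.5509, 0.211 ]), np.float64(0.0028), 137, array([0.5509, 0.211 , 0.0507]))
ladle (
[... 233 characters left out ...]
6, array([ 0.5   , -0.072 ,  0.0631])) (array([ 0.5   , -0.0723]), np.float64(0.0021), 274, array([ 0.5   , -0.0722,  0.063 ]))
top pS [63.1846  0.551  -0.362 ]
top pM [72.7672  0.546   0.216 ]
top pLad [61.1384  0.446  -0.219 ]
top pLg [ 7.5617e+01  4.9600e-01 -6.8000e-02]
top lS [130.987   0.414   0.36 ]
top lM [137.3467   0.545    0.3546]
top lSl [85.2669  0.418   0.226 ]
top lLg [1.154885e+02 4.458000e-01 7.600000e-02]
side pS [55.9178  0.553  -0.369 ]
side pM [13.176  0.55   0.207]
side pLad [37.1322  0.449  -0.228 ]
side pLg [33.8361  0.499  -0.077 ]
side lS [40.0284  0.418   0.35  ]
side lM [25.3219  0.55    0.3456]
side lSl [44.4492  0.422   0.217 ]
side lLg [40.2476  0.4498  0.067 ]
```

```bash
cat > fing.py <<'E'
from h import *
s=robot.observe();t=np.array(s['tool_pos']);o=s['opening']
im,d=read_camera('side');W=cloud('side',d)
m=(abs(W[...,0]-t[0]-.003)<.007)&(W[...,2]>t[2]+.008)&(W[...,2]<t[2]+.028)&(abs(W[...,1]-t[1])<.06)
P=W[m];print(len(P),'y face',np.percentile(P[:,1],[10,50,90]),'expected',t[1]-o/2-.019)
m=(abs(W[...,1]-t[1]+.028)<.012)&(W[...,2]>t[2]+.008)&(W[...,2]<t[2]+.026)&(abs(W[...,0]-t[0])<.03)
print('x',W[m][:,0].min()-t[0],W[m][:,0].max()-t[0])
E
python3 fing.py
```

```text
51 y face [-0.09387283 -0.09143977 -0.0884643 ] expected -0.09001447705885224
x -0.008894941553942715 0.012998505857953702
```

```bash
python3 go.py .497 -.070 .087 180
```

```text
t 5.17 pos [ 0.4948 -0.0642  0.1599] heading -179.9 q [-0.28  0.36  1.69  0.    1.09 -1.86] F [ 0.4 -1.1 -1.7] open 0.013345866337849774 grip 24.999708831310272
d [-0.0029 -0.0078  0.0972] r [ 0.0004 -0.0006  0.0018]
```

>>> {"api": "step_arm", "payload": {
  "steps": [
    {"x": -0.003,"y": -0.008,"z": 0.02,"rx": 0,"ry": 0,"rz": 0,"claw": -1.0},
    {"x": -0.003,"y": -0.008,"z": 0.05,"rx": 0,"ry": 0,"rz": 0,"claw": -1.0},
    {"x": -0.003,"y": -0.008,"z": 0.07,"rx": 0,"ry": 0,"rz": 0,"claw": -1.0},
    {"x": -0.003,"y": -0.008,"z": 0.08,"rx": 0,"ry": 0,"rz": 0,"claw": -1.0},
    {"x": -0.003,"y": -0.008,"z": 0.086,"rx": 0,"ry": 0,"rz": 0,"claw": -1.0},
    {"x": -0.003,"y": -0.008,"z": 0.09,"rx": 0,"ry": 0,"rz": 0,"claw": -1.0},
    {"x": -0.003,"y": -0.008,"z": 0.094,"rx": 0,"ry": 0,"rz": 0,"claw": -1.0},
    {"x": -0.003,"y": -0.008,"z": 0.096,"rx": 0,"ry": 0,"rz": 0,"claw": -1.0},
    {"x": -0.003,"y": -0.008,"z": 0.098,"rx": 0,"ry": 0,"rz": 0,"claw": -1.0},
    {"x": -0.003,"y": -0.008,"z": 0.098,"rx": 0,"ry": 0,"rz": 0,"claw": -1.0},
    {"x": -0.003,"y": -0.008,"z": 0.098,"rx": 0,"ry": 0,"rz": 0,"claw": -1.0}
  ]
}}

```text
time: 6.08
tool_pos: [0.4979, -0.0703, 0.0878]
tool_rot: [3.14, 0.002, 3.141]
contact_force: [-2.4, 6.8, 5.4]
opening: 0.0139
grip_force: 25.0
```

>>> {"api": "step_arm", "payload": {
  "steps": [
    {"x": 0,"y": 0.002,"z": 0,"rx": 0,"ry": 0,"rz": 0,"claw": -1.0},
    {"x": 0,"y": 0.002,"z": 0,"rx": 0,"ry": 0,"rz": 0,"claw": -1.0},
    {"x": 0,"y": 0.002,"z": 0.0,"rx": 0,"ry": 0,"rz": 0,"claw": -1.0},
    {"x": 0,"y": 0.002,"z": 0.0,"rx": 0,"ry": 0,"rz": 0,"claw": -1.0}
  ]
}}

```text
time: 6.42
tool_pos: [0.4979, -0.0696, 0.0871]
tool_rot: [3.141, 0.001, 3.141]
contact_force: [-1.7, 4.2, 5.9]
opening: 0.0135
grip_force: 25.0
```

```bash
python3 go.py .497 -.070 .087 180;python3 air.py .067 a2
```

```text
t 6.42 pos [ 0.4979 -0.0696  0.0871] heading 180.0 q [-0.29  0.46  1.77  0.    0.91 -1.86] F [-1.7  4.2  5.9] open 0.013473285060086642 grip 24.999753534793854
d [ 0.0012 -0.0005  0.0002] r [ 0.0003  0.0017 -0.0003]
side lid-tool [ 0.0031 -0.001 ] 0.00251854226929403 140 z -0.012857216409208866 slope [0.013 0.012]
```

View pics/a2_side.png

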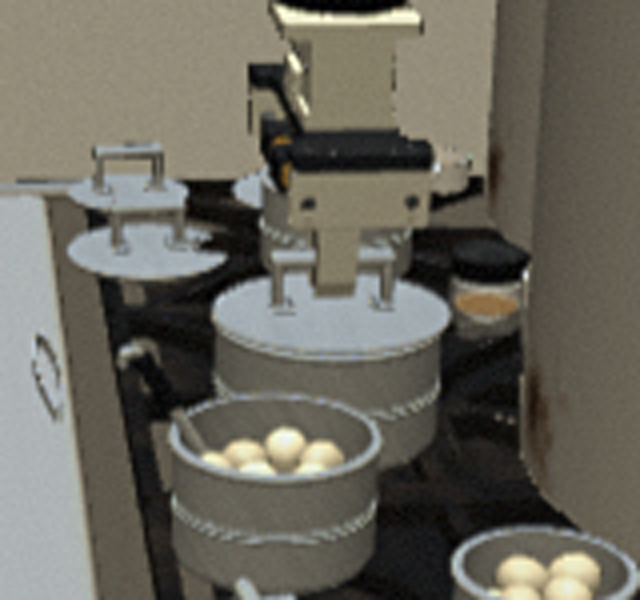

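>>> {"api": "step_arm", "payload": {
  "steps": [
    {"x": 0.002,"y": 0.002,"z": 0,"rx": 0,"ry": 0,"rz": 0,"claw": -1.0},
    {"x": 0.002,"y": 0.002,"z": 0,"rx": 0,"ry": 0,"rz": 0,"claw": -1.0},
    {"x": 0.002,"y": 0.002,"z": 0.001,"rx": 0,"ry": 0,"rz": 0,"claw": -1.0},
    {"x": 0.002,"y": 0.002,"z": 0.001,"rx": 0,"ry": 0,"rz": 0,"claw": -1.0}
  ]
}}

```text
time: 6.85
tool_pos: [0.4962, -0.0688, 0.0858]
tool_rot: [-3.141, 0.001, 3.141]
contact_force: [-0.9, -0.1, 2.7]
opening: 0.0135
grip_force: 25.0
```

>>> {"api": "step_arm", "payload": {
  "steps": [
    {"x": 0,"y": 0,"z": 0,"rx": 0,"ry": 0,"rz": 0,"claw": -0.5},
    {"x": 0,"y": 0,"z": 0,"rx": 0,"ry": 0,"rz": 0,"claw": -0.3},
    {"x": 0,"y": 0,"z": 0,"rx": 0,"ry": 0,"rz": 0,"claw": -0.1},
    {"x": 0,"y": 0,"z": 0,"rx": 0,"ry": 0,"rz": 0,"claw": 0.2},
    {"x": 0,"y": 0,"z": 0,"rx": 0,"ry": 0,"rz": 0,"claw": 0.2},
    {"x": 0,"y": 0,"z": -0.02,"rx": 0,"ry": 0,"rz": 0,"claw": 0.2},
    {"x": 0,"y": 0,"z": -0.06,"rx": 0,"ry": 0,"rz": 0,"claw": 0.2},
    {"x": 0,"y": 0,"z": -0.1,"rx": 0,"ry": 0,"rz": 0,"claw": 0.2},
    {"x": 0,"y": 0,"z": -0.1,"rx": 0,"ry": 0,"rz": 0,"claw": 0.2},
    {"x": 0,"y": 0,"z": -0.1,"rx": 0,"ry": 0,"rz": 0,"claw": 0.2}
  ]
}}

```text
time: 7.68
tool_pos: [0.4969, -0.0685, 0.1623]
tool_rot: [-3.141, 0.004, 3.141]
contact_force: [-0.5, 0.0, -0.4]
opening: 0.0552
grip_force: 0.0
```

```bash
python3 go.py .418 .2245 .12 187.5
```

```text
t 7.68 pos [ 0.4969 -0.0685  0.1623] heading 180.0 q [-0.29  0.36  1.69  0.    1.09 -1.86] F [-0.5  0.  -0.4] open 0.05518624771351823 grip 0.0
d [0.1054 0.3908 0.0555] r [-0.0017  0.0047 -0.1668]
```

>>> {"api": "step_arm", "payload": {
  "steps": [
    {"x": 0.105,"y": 0.391,"z": 0,"rx": 0,"ry": 0.004,"rz": -0.167,"claw": 0.4},
    {"x": 0.105,"y": 0.391,"z": 0,"rx": 0,"ry": 0.004,"rz": -0.167,"claw": 0.4},
    {"x": 0.105,"y": 0.391,"z": 0,"rx": 0,"ry": 0.004,"rz": -0.167,"claw": 0.4},
    {"x": 0.105,"y": 0.391,"z": 0,"rx": 0,"ry": 0.004,"rz": -0.167,"claw": 0.4},
    {"x": 0.105,"y": 0.391,"z": 0,"rx": 0,"ry": 0.004,"rz": -0.167,"claw": 0.4},
    {"x": 0.105,"y": 0.391,"z": 0,"rx": 0,"ry": 0.004,"rz": -0.167,"claw": 0.4},
    {"x": 0.105,"y": 0.391,"z": 0.055,"rx": 0,"ry": 0.004,"rz": -0.167,"claw": 0.4},
    {"x": 0.105,"y": 0.391,"z": 0.055,"rx": 0,"ry": 0.004,"rz": -0.167,"claw": 0.4},
    {"x": 0.105,"y": 0.391,"z": 0.055,"rx": 0,"ry": 0.004,"rz": -0.167,"claw": 0.4},
    {"x": 0.105,"y": 0.391,"z": 0.055,"rx": 0,"ry": 0.004,"rz": -0.167,"claw": 0.4},
    {"x": 0.105,"y": 0.391,"z": 0.055,"rx": 0,"ry": 0.004,"rz": -0.167,"claw": 0.4}
  ]
}}

```text
time: 8.6
tool_pos: [0.4172, 0.2245, 0.1192]
tool_rot: [-3.141, -0.004, -3.01]
contact_force: [0.3, -0.2, 0.2]
opening: 0.0641
grip_force: 0.0
```

```bash
python3 go.py .418 .2245 .023 187.5; python3 - <<'E'
from fit import *
im,d=read_camera('side');W=cloud('side',d)
c0=(.5,-.072);r=np.hypot(W[...,0]-c0[0],W[...,1]-c0[1])
P=W[(abs(W[...,2]-.072)<.006)&(r<.062)];A=np.c_[P[:,:2]-c0,np.ones(len(P))]
print(len(P),np.linalg.lstsq(A,P[:,2],rcond=None)[0])
E
```

```text
t 8.6 pos [0.4172 0.2245 0.1192] heading -172.5 q [ 0.33  0.37  1.81  0.    0.96 -1.37] F [ 0.3 -0.2  0.2] open 0.06406074063892697 grip 0.0
d [-1.500e-03 -1.000e-04  1.283e-01] r [-0.0003 -0.0051  0.0004]
789 [-0.00111572  0.00144729  0.07282313]
```

>>> {"api": "step_arm", "payload": {
  "steps": [
    {"x": 0,"y": 0,"z": 0.05,"rx": 0,"ry": 0,"rz": 0,"claw": 0.4},
    {"x": 0,"y": 0,"z": 0.1,"rx": 0,"ry": 0,"rz": 0,"claw": 0.4},
    {"x": 0,"y": 0,"z": 0.125,"rx": 0,"ry": 0,"rz": 0,"claw": 0.4},
    {"x": 0,"y": 0,"z": 0.129,"rx": 0,"ry": 0,"rz": 0,"claw": 0.4},
    {"x": 0,"y": 0,"z": 0.129,"rx": 0,"ry": 0,"rz": 0,"claw": 0.4}
  ]
}}

```text
time: 9.07
tool_pos: [0.4172, 0.2239, 0.0225]
tool_rot: [-3.141, -0.005, -3.013]
contact_force: [0.6, 0.7, 0.8]
opening: 0.0643
grip_force: 0.0
```

>>> {"api": "step_arm", "payload": {
  "steps": [
    {"x": 0,"y": 0,"z": 0,"rx": 0,"ry": 0,"rz": 0,"claw": -1.0},
    {"x": 0,"y": 0,"z": 0,"rx": 0,"ry": 0,"rz": 0,"claw": -1.0},
    {"x": 0,"y": 0,"z": 0,"rx": 0,"ry": 0,"rz": 0,"claw": -1.0},
    {"x": 0,"y": 0,"z": 0,"rx": 0,"ry": 0,"rz": 0,"claw": -1.0},
    {"x": 0,"y": 0,"z": 0,"rx": 0,"ry": 0,"rz": 0,"claw": -1.0},
    {"x": 0,"y": 0,"z": 0,"rx": 0,"ry": 0,"rz": 0,"claw": -1.0},
    {"x": 0,"y": 0,"z": 0,"rx": 0,"ry": 0,"rz": 0,"claw": -1.0},
    {"x": 0,"y": 0,"z": 0,"rx": 0,"ry": 0,"rz": 0,"claw": -1.0},
    {"x": 0,"y": 0,"z": 0,"rx": 0,"ry": 0,"rz": 0,"claw": -1.0},
    {"x": 0,"y": 0,"z": 0,"rx": 0,"ry": 0,"rz": 0,"claw": -1.0},
    {"x": 0,"y": 0,"z": 0,"rx": 0,"ry": 0,"rz": 0,"claw": -1.0},
    {"x": 0,"y": 0,"z": 0,"rx": 0,"ry": 0,"rz": 0,"claw": -1.0}
  ]
}}

```text
time: 10.07
tool_pos: [0.417, 0.2251, 0.0229]
tool_rot: [3.141, -0.003, -3.011]
contact_force: [-0.9, 1.9, 2.4]
opening: 0.0138
grip_force: 25.0
```

>>> {"api": "step_arm", "payload": {
  "steps": [
    {"x": 0,"y": 0,"z": -0.02,"rx": 0,"ry": 0,"rz": 0,"claw": -1.0},
    {"x": 0,"y": 0,"z": -0.06,"rx": 0,"ry": 0,"rz": 0,"claw": -1.0},
    {"x": 0,"y": 0,"z": -0.11,"rx": 0,"ry": 0,"rz": 0,"claw": -1.0},
    {"x": 0,"y": 0,"z": -0.16,"rx": 0,"ry": 0,"rz": 0.2,"claw": -1.0},
    {"x": 0,"y": 0,"z": -0.22,"rx": 0,"ry": 0,"rz": 0.4,"claw": -1.0},
    {"x": 0,"y": 0,"z": -0.22,"rx": 0,"ry": 0,"rz": 1,"claw": -1.0},
    {"x": 0,"y": 0,"z": -0.22,"rx": 0,"ry": 0,"rz": 1,"claw": -1.0},
    {"x": 0,"y": 0,"z": -0.22,"rx": 0,"ry": 0,"rz": 1,"claw": -1.0},
    {"x": 0,"y": 0,"z": -0.22,"rx": 0,"ry": 0,"rz": 1,"claw": -1.0},
    {"x": 0,"y": 0,"z": -0.22,"rx": 0,"ry": 0,"rz": 1,"claw": -1.0},
    {"x": 0,"y": 0,"z": -0.22,"rx": 0,"ry": 0,"rz": 1,"claw": -1.0}
  ]
}}

```text
time: 10.98
tool_pos: [0.4172, 0.2248, 0.1874]
tool_rot: [-3.139, -0.003, 2.486]
contact_force: [-0.4, 0.0, -0.9]
opening: 0.0133
grip_force: 25.0
```

```bash
python3 go.py .4475 -.220 .19 90;
```

```text
t 10.98 pos [0.4172 0.2248 0.1874] heading 142.4 q [ 0.33  0.29  1.72  0.    1.14 -0.58] F [-0.4  0.  -0.9] open 0.013283768403362168 grip 25.000652074813843
d [-0.3936 -0.4454 -0.0032] r [-0.005  -0.0015  1.1651]
```

>>> {"api": "step_arm", "payload": {
  "steps": [
    {"x": -0.394,"y": -0.445,"z": 0,"rx": -0.004,"ry": -0.001,"rz": 1,"claw": -1.0},
    {"x": -0.394,"y": -0.445,"z": 0,"rx": -0.004,"ry": -0.001,"rz": 1,"claw": -1.0},
    {"x": -0.394,"y": -0.445,"z": 0,"rx": -0.004,"ry": -0.001,"rz": 1,"claw": -1.0},
    {"x": -0.394,"y": -0.445,"z": 0,"rx": -0.004,"ry": -0.001,"rz": 1,"claw": -1.0},
    {"x": -0.394,"y": -0.445,"z": 0,"rx": -0.004,"ry": -0.001,"rz": 1,"claw": -1.0},
    {"x": -0.394,"y": -0.445,"z": 0,"rx": -0.004,"ry": -0.001,"rz": 1,"claw": -1.0},
    {"x": -0.394,"y": -0.445,"z": 0,"rx": -0.004,"ry": -0.001,"rz": 1,"claw": -1.0},
    {"x": -0.394,"y": -0.445,"z": 0,"rx": -0.004,"ry": -0.001,"rz": 1,"claw": -1.0},
    {"x": -0.394,"y": -0.445,"z": 0,"rx": -0.004,"ry": -0.001,"rz": 1,"claw": -1.0},
    {"x": -0.394,"y": -0.445,"z": 0,"rx": -0.004,"ry": -0.001,"rz": 1,"claw": -1.0},
    {"x": -0.394,"y": -0.445,"z": 0,"rx": -0.004,"ry": -0.001,"rz": 1,"claw": -1.0},
    {"x": -0.394,"y": -0.445,"z": 0,"rx": -0.004,"ry": -0.001,"rz": 1,"claw": -1.0}
  ]
}}

```text
time: 11.98
tool_pos: [0.4488, -0.2251, 0.1873]
tool_rot: [3.142, 0.002, 1.699]
contact_force: [-0.4, 0.0, -0.4]
opening: 0.0137
grip_force: 25.0
```

>>> {"api": "step_arm", "payload": {
  "steps": [
    {"x": 0,"y": 0,"z": 0,"rx": 0,"ry": 0,"rz": 1,"claw": -1.0},
    {"x": 0,"y": 0,"z": 0,"rx": 0,"ry": 0,"rz": 1,"claw": -1.0},
    {"x": 0,"y": 0,"z": 0,"rx": 0,"ry": 0,"rz": 1,"claw": -1.0},
    {"x": 0,"y": 0,"z": 0,"rx": 0,"ry": 0,"rz": 1,"claw": -1.0},
    {"x": 0,"y": 0,"z": 0,"rx": 0,"ry": 0,"rz": 1,"claw": -1.0},
    {"x": 0,"y": 0,"z": 0,"rx": 0,"ry": 0,"rz": 1,"claw": -1.0},
    {"x": 0,"y": 0,"z": 0,"rx": 0,"ry": 0,"rz": 1,"claw": -1.0},
    {"x": 0,"y": 0,"z": 0,"rx": 0,"ry": 0,"rz": 1,"claw": -1.0},
    {"x": 0,"y": 0,"z": 0,"rx": 0,"ry": 0,"rz": 1,"claw": -1.0}
  ]
}}

```text
time: 12.73
tool_pos: [0.4486, -0.2191, 0.1875]
tool_rot: [-3.14, -0.001, 0.919]
contact_force: [-0.4, -0.1, -0.7]
opening: 0.0136
grip_force: 25.0
```

```bash
python3 go.py .4475 -.220 .15 0;
```

```text
t 12.73 pos [ 0.4486 -0.2191  0.1875] heading 52.7 q [-0.61  0.33  1.65  0.    1.16  0.04] F [-0.4 -0.1 -0.7] open 0.013626831587303358 grip 24.99999314546585
d [-0.0018 -0.0003  0.05  ] r [-1.8000e-03  1.0000e-04  1.1704e+00]
```

>>> {"api": "step_arm", "payload": {
  "steps": [
    {"x": 0,"y": 0,"z": 0,"rx": 0,"ry": 0,"rz": 1,"claw": -1.0},
    {"x": 0,"y": 0,"z": 0,"rx": 0,"ry": 0,"rz": 1,"claw": -1.0},
    {"x": 0,"y": 0,"z": 0,"rx": 0,"ry": 0,"rz": 1,"claw": -1.0},
    {"x": 0,"y": 0,"z": 0,"rx": 0,"ry": 0,"rz": 1,"claw": -1.0},
    {"x": 0,"y": 0,"z": 0,"rx": 0,"ry": 0,"rz": 1,"claw": -1.0},
    {"x": 0,"y": 0,"z": 0,"rx": 0,"ry": 0,"rz": 1,"claw": -1.0},
    {"x": 0,"y": 0,"z": 0,"rx": 0,"ry": 0,"rz": 1,"claw": -1.0},
    {"x": 0,"y": 0,"z": 0,"rx": 0,"ry": 0,"rz": 1,"claw": -1.0},
    {"x": 0,"y": 0,"z": 0,"rx": 0,"ry": 0,"rz": 1,"claw": -1.0}
  ]
}}

```text
time: 13.48
tool_pos: [0.4487, -0.2194, 0.1877]
tool_rot: [-3.141, 0.0, 0.134]
contact_force: [-0.8, -0.0, -1.7]
opening: 0.0137
grip_force: 25.0
```

>>> {"api": "step_arm", "payload": {
  "steps": [
    {"x": 0,"y": 0,"z": 0,"rx": 0,"ry": 0,"rz": 0.17,"claw": -1.0},
    {"x": 0,"y": 0,"z": 0,"rx": 0,"ry": 0,"rz": 0.17,"claw": -1.0},
    {"x": 0,"y": 0,"z": 0,"rx": 0,"ry": 0,"rz": 0.17,"claw": -1.0},
    {"x": 0,"y": 0,"z": 0,"rx": 0,"ry": 0,"rz": 0.17,"claw": -1.0}
  ]
}}

```text
time: 13.82
tool_pos: [0.4487, -0.2196, 0.1877]
tool_rot: [-3.141, 0.0, 0.001]
contact_force: [0.0, 0.8, -1.2]
opening: 0.0136
grip_force: 25.0
```

```bash
python3 air.py .055 a3; python3 go.py .4475 -.220 .13 0
```

```text
side lid-tool [-0.0001 -0.0022] 0.004439878190500118 140 z -0.013410955093835192 slope [0.012 0.015]
top lid-tool [-0.0016  0.0023] 0.003447343431346568 18 z -0.010387621485803245 slope [-0.096  0.025]
t 13.92 pos [ 0.4487 -0.2196  0.1877] heading 0.0 q [-0.61  0.33  1.65  0.    1.16  0.96] F [ 0.5 -0.6 -1.5] open 0.013507123601354002 grip 24.999758899211884
d [-0.0016  0.0006  0.077 ] r [-0.001   0.0001  0.    ]
```

View pics/a3_side.png

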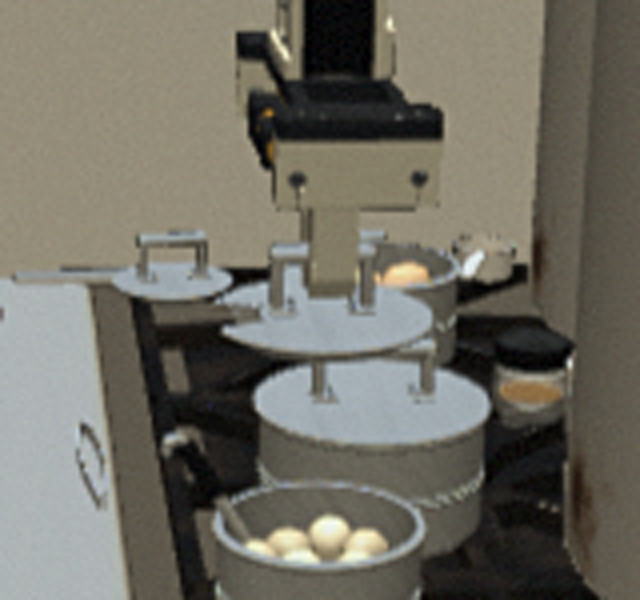

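View pics/a3_top.png

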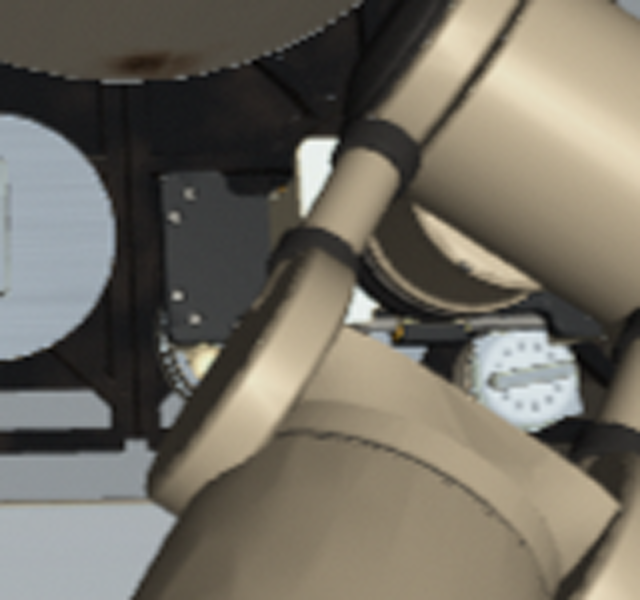

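>>> {"api": "step_arm", "payload": {
  "steps": [
    {"x": 0.003,"y": 0.001,"z": 0.03,"rx": 0,"ry": 0,"rz": 0,"claw": -1.0},
    {"x": 0.003,"y": 0.001,"z": 0.06,"rx": 0,"ry": 0,"rz": 0,"claw": -1.0},
    {"x": 0.003,"y": 0.001,"z": 0.08,"rx": 0,"ry": 0,"rz": 0,"claw": -1.0},
    {"x": 0.003,"y": 0.001,"z": 0.1,"rx": 0,"ry": 0,"rz": 0,"claw": -1.0},
    {"x": 0.003,"y": 0.001,"z": 0.11,"rx": 0,"ry": 0,"rz": 0,"claw": -1.0},
    {"x": 0.003,"y": 0.001,"z": 0.12,"rx": 0,"ry": 0,"rz": 0,"claw": -1.0},
    {"x": 0.003,"y": 0.001,"z": 0.12,"rx": 0,"ry": 0,"rz": 0,"claw": -1.0}
  ]
}}

```text
time: 14.5
tool_pos: [0.4505, -0.2201, 0.0968]
tool_rot: [-3.14, 0.002, -0.002]
contact_force: [0.1, 0.3, -0.9]
opening: 0.0139
grip_force: 25.0
```

```bash
python3 air.py .055 a4; python3 go.py .451 -.2202 .08 0
```

```text
side lid-tool [-0.0004 -0.0039] 0.004037374923167314 165 z -0.013346297636737003 slope [0.009 0.006]
t 14.6 pos [ 0.4513 -0.2206  0.0981] heading -0.1 q [-0.61  0.45  1.76  0.    0.93  0.96] F [ 0.6 -0.  -0.4] open 0.013531493060699524 grip 24.999732077121735
d [-0.0004 -0.0005  0.0242] r [-0.0005 -0.0006 -0.0027]
```

View pics/a4_side.png

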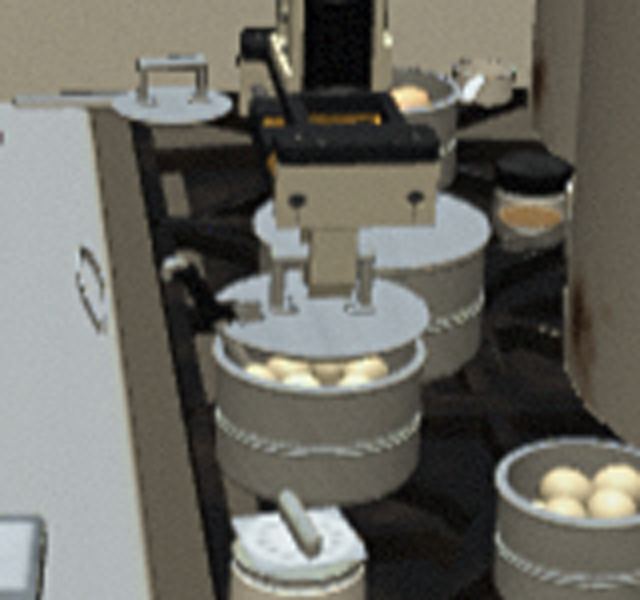

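>>> {"api": "step_arm", "payload": {
  "steps": [
    {"x": -0.001,"y": 0,"z": 0.006,"rx": 0,"ry": 0,"rz": 0,"claw": -1.0},
    {"x": -0.001,"y": 0,"z": 0.01,"rx": 0,"ry": 0,"rz": 0,"claw": -1.0},
    {"x": -0.001,"y": 0,"z": 0.014,"rx": 0,"ry": 0,"rz": 0,"claw": -1.0},
    {"x": -0.001,"y": 0,"z": 0.018,"rx": 0,"ry": 0,"rz": 0,"claw": -1.0},
    {"x": -0.001,"y": 0,"z": 0.021,"rx": 0,"ry": 0,"rz": 0,"claw": -1.0},
    {"x": -0.001,"y": 0,"z": 0.023,"rx": 0,"ry": 0,"rz": 0,"claw": -1.0},
    {"x": -0.001,"y": 0,"z": 0.024,"rx": 0,"ry": 0,"rz": 0,"claw": -1.0},
    {"x": -0.001,"y": 0,"z": 0.024,"rx": 0,"ry": 0,"rz": 0,"claw": -1.0}
  ]
}}

```text
time: 15.27
tool_pos: [0.4502, -0.2203, 0.0799]
tool_rot: [-3.141, 0.0, -0.002]
contact_force: [-1.0, 0.1, -0.6]
opening: 0.0139
grip_force: 25.0
```

Free descent to 0.080; lower a hair until contact.

>>> {"api": "step_arm", "payload": {
  "steps": [
    {"x": 0,"y": 0,"z": 0.001,"rx": 0,"ry": 0,"rz": 0,"claw": -1.0},
    {"x": 0,"y": 0,"z": 0.001,"rx": 0,"ry": 0,"rz": 0,"claw": -1.0},
    {"x": 0,"y": 0,"z": 0.002,"rx": 0,"ry": 0,"rz": 0,"claw": -1.0},
    {"x": 0,"y": 0,"z": 0.002,"rx": 0,"ry": 0,"rz": 0,"claw": -1.0},
    {"x": 0,"y": 0,"z": 0.002,"rx": 0,"ry": 0,"rz": 0,"claw": -1.0}
  ]
}}

```text
time: 15.68
tool_pos: [0.4503, -0.2203, 0.0798]
tool_rot: [-3.141, -0.001, -0.002]
contact_force: [-4.6, 3.5, 14.9]
opening: 0.0135
grip_force: 25.0
```

Seated on contact (15 N). Release and go on to the medium lid.

>>> {"api": "step_arm", "payload": {
  "steps": [
    {"x": 0,"y": 0,"z": -0.001,"rx": 0,"ry": 0,"rz": 0,"claw": -1.0},
    {"x": 0,"y": 0,"z": -0.001,"rx": 0,"ry": 0,"rz": 0,"claw": -0.5},
    {"x": 0,"y": 0,"z": -0.001,"rx": 0,"ry": 0,"rz": 0,"claw": -0.3},
    {"x": 0,"y": 0,"z": -0.001,"rx": 0,"ry": 0,"rz": 0,"claw": -0.1},
    {"x": 0,"y": 0,"z": -0.001,"rx": 0,"ry": 0,"rz": 0,"claw": 0.2},
    {"x": 0,"y": 0,"z": -0.001,"rx": 0,"ry": 0,"rz": 0,"claw": 0.2},
    {"x": 0,"y": 0,"z": -0.02,"rx": 0,"ry": 0,"rz": 0,"claw": 0.2},
    {"x": 0,"y": 0,"z": -0.06,"rx": 0,"ry": 0,"rz": 0,"claw": 0.2},
    {"x": 0,"y": 0,"z": -0.11,"rx": 0,"ry": 0,"rz": 0,"claw": 0.2},
    {"x": 0,"y": 0,"z": -0.11,"rx": 0,"ry": 0,"rz": 0,"claw": 0.2},
    {"x": 0,"y": 0,"z": -0.11,"rx": 0,"ry": 0,"rz": 0,"claw": 0.2}
  ]
}}

```text
time: 16.6
tool_pos: [0.4514, -0.2211, 0.1626]
tool_rot: [3.14, -0.004, -0.003]
contact_force: [-0.0, -0.3, 0.2]
opening: 0.0549
grip_force: 0.0
```

```bash
python3 go.py .548 .353 .17 14.5; python3 - <<'E'
from fit import *
W=np.load('topW.npy')
for n,c0 in [('small',(.413,.36)),('medium',(.545,.356))]:
    r=np.hypot(W[...,0]-c0[0],W[...,1]-c0[1]);B=W[(abs(W[...,2]-.046)<.004)&(r<.04)][:,:2]
    w=np.linalg.svd(B-B.mean(0))[2][0];print(n,len(B),np.degrees(np.arctan2(w[1],w[0]))%180)
im,d=read_camera('side');cv2.imwrite('pics/s5.png',cv2.resize(im[190:350,230:430],None,fx=4,fy=4,interpolation=2))
E
```

```text
t 16.6 pos [ 0.4514 -0.2211  0.1626] heading -0.1 q [-0.61  0.36  1.69  0.    1.09  0.96] F [-0.  -0.3  0.2] open 0.05485552841702341 grip 0.0
d [ 0.1269 -0.7658 -0.0109] r [ 0.0032 -0.0047 -0.3255]
small 139 8.071973312750657
medium 132 14.086940113838466
```

View pics/s5.png

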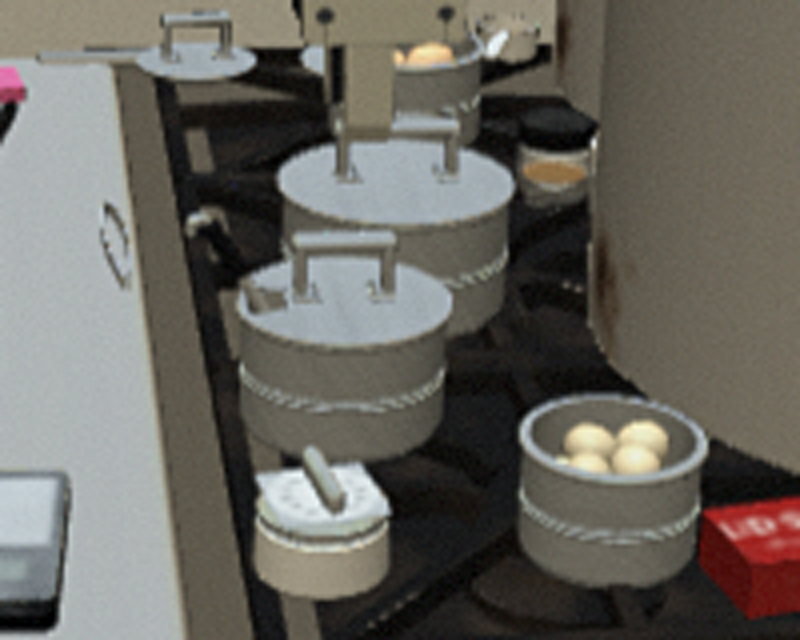

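>>> {"api": "step_arm", "payload": {
  "steps": [
    {"x": 0.126,"y": -0.766,"z": -0.03,"rx": 0.003,"ry": -0.005,"rz": -0.318,"claw": 0.4},
    {"x": 0.126,"y": -0.766,"z": -0.03,"rx": 0.003,"ry": -0.005,"rz": -0.318,"claw": 0.4},
    {"x": 0.126,"y": -0.766,"z": -0.03,"rx": 0.003,"ry": -0.005,"rz": -0.318,"claw": 0.4},
    {"x": 0.126,"y": -0.766,"z": -0.03,"rx": 0.003,"ry": -0.005,"rz": -0.318,"claw": 0.4},
    {"x": 0.126,"y": -0.766,"z": -0.03,"rx": 0.003,"ry": -0.005,"rz": -0.318,"claw": 0.4},
    {"x": 0.126,"y": -0.766,"z": -0.03,"rx": 0.003,"ry": -0.005,"rz": -0.318,"claw": 0.4},
    {"x": 0.126,"y": -0.766,"z": -0.03,"rx": 0.003,"ry": -0.005,"rz": -0.318,"claw": 0.4},
    {"x": 0.126,"y": -0.766,"z": -0.03,"rx": 0.003,"ry": -0.005,"rz": -0.318,"claw": 0.4},
    {"x": 0.126,"y": -0.766,"z": -0.03,"rx": 0.003,"ry": -0.005,"rz": -0.318,"claw": 0.4},
    {"x": 0.126,"y": -0.766,"z": -0.03,"rx": 0.003,"ry": -0.005,"rz": -0.318,"claw": 0.4},
    {"x": 0.126,"y": -0.766,"z": -0.03,"rx": 0.003,"ry": -0.005,"rz": -0.318,"claw": 0.4},
    {"x": 0.126,"y": -0.766,"z": -0.03,"rx": 0.003,"ry": -0.005,"rz": -0.318,"claw": 0.4}
  ]
}}

```text
time: 17.65
tool_pos: [0.5317, 0.2743, 0.1785]
tool_rot: [-3.138, 0.007, 0.247]
contact_force: [1.7, -0.1, -0.7]
opening: 0.0643
grip_force: 0.0
```

```bash
python3 go.py .547 .353 .1 14.2
```

```text
t 17.65 pos [0.5317 0.2743 0.1785] heading 14.2 q [0.35 0.52 1.38 0.   1.25 1.67] F [ 1.7 -0.1 -0.7] open 0.06426221176754299 grip 0.0
d [ 0.0462 -0.0965  0.1046] r [-0.004   0.0086 -0.0007]
```

>>> {"api": "step_arm", "payload": {
  "steps": [
    {"x": 0.046,"y": -0.096,"z": 0,"rx": 0,"ry": 0,"rz": 0,"claw": 0.4},
    {"x": 0.046,"y": -0.096,"z": 0,"rx": 0,"ry": 0,"rz": 0,"claw": 0.4},
    {"x": 0.046,"y": -0.096,"z": 0.1,"rx": 0,"ry": 0,"rz": 0,"claw": 0.4},
    {"x": 0.046,"y": -0.096,"z": 0.1,"rx": 0,"ry": 0,"rz": 0,"claw": 0.4},
    {"x": 0.046,"y": -0.096,"z": 0.1,"rx": 0,"ry": 0,"rz": 0,"claw": 0.4},
    {"x": 0.046,"y": -0.096,"z": 0.1,"rx": 0,"ry": 0,"rz": 0,"claw": 0.4},
    {"x": 0.046,"y": -0.096,"z": 0.1,"rx": 0,"ry": 0,"rz": 0,"claw": 0.4}
  ]
}}

```text
time: 18.23
tool_pos: [0.5487, 0.3507, 0.1064]
tool_rot: [-3.138, 0.003, 0.247]
contact_force: [0.5, 0.2, 0.0]
opening: 0.0642
grip_force: 0.0
```

```bash
python3 go.py .547 .353 .023 14.2
```

```text
t 18.23 pos [0.5487 0.3507 0.1064] heading 14.1 q [0.45 0.68 1.3  0.   1.17 1.77] F [0.5 0.2 0. ] open 0.06421491976829134 grip 0.0
d [-0.0011 -0.0031  0.1112] r [-0.0047  0.0036 -0.0016]
```

>>> {"api": "step_arm", "payload": {
  "steps": [
    {"x": -0.001,"y": -0.003,"z": 0.04,"rx": -0.004,"ry": 0.002,"rz": 0,"claw": 0.4},
    {"x": -0.001,"y": -0.003,"z": 0.09,"rx": -0.004,"ry": 0.002,"rz": 0,"claw": 0.4},
    {"x": -0.001,"y": -0.003,"z": 0.108,"rx": -0.004,"ry": 0.002,"rz": 0,"claw": 0.4},
    {"x": -0.001,"y": -0.003,"z": 0.111,"rx": -0.004,"ry": 0.002,"rz": 0,"claw": 0.4},
    {"x": -0.001,"y": -0.003,"z": 0.111,"rx": -0.004,"ry": 0.002,"rz": 0,"claw": 0.4}
  ]
}}

```text
time: 18.65
tool_pos: [0.5476, 0.353, 0.0238]
tool_rot: [-3.141, -0.0, 0.246]
contact_force: [-0.4, -0.3, 0.3]
opening: 0.0643
grip_force: 0.0
```

>>> {"api": "step_arm", "payload": {
  "steps": [
    {"x": 0,"y": 0,"z": 0,"rx": 0,"ry": 0,"rz": 0,"claw": -1.0},
    {"x": 0,"y": 0,"z": 0,"rx": 0,"ry": 0,"rz": 0,"claw": -1.0},
    {"x": 0,"y": 0,"z": 0,"rx": 0,"ry": 0,"rz": 0,"claw": -1.0},
    {"x": 0,"y": 0,"z": 0,"rx": 0,"ry": 0,"rz": 0,"claw": -1.0},
    {"x": 0,"y": 0,"z": 0,"rx": 0,"ry": 0,"rz": 0,"claw": -1.0},
    {"x": 0,"y": 0,"z": 0,"rx": 0,"ry": 0,"rz": 0,"claw": -1.0},
    {"x": 0,"y": 0,"z": 0,"rx": 0,"ry": 0,"rz": 0,"claw": -1.0},
    {"x": 0,"y": 0,"z": 0,"rx": 0,"ry": 0,"rz": 0,"claw": -1.0},
    {"x": 0,"y": 0,"z": 0,"rx": 0,"ry": 0,"rz": 0,"claw": -1.0},
    {"x": 0,"y": 0,"z": 0,"rx": 0,"ry": 0,"rz": 0,"claw": -1.0},
    {"x": 0,"y": 0,"z": 0,"rx": 0,"ry": 0,"rz": 0,"claw": -1.0}
  ]
}}

```text
time: 19.57
tool_pos: [0.5465, 0.3532, 0.0223]
tool_rot: [-3.141, 0.002, 0.247]
contact_force: [-0.1, 1.1, -0.1]
opening: 0.0134
grip_force: 25.0
```

>>> {"api": "step_arm", "payload": {
  "steps": [
    {"x": 0,"y": 0,"z": -0.02,"rx": 0,"ry": 0,"rz": 0,"claw": -1.0},
    {"x": 0,"y": 0,"z": -0.06,"rx": 0,"ry": 0,"rz": 0,"claw": -1.0},
    {"x": 0,"y": 0,"z": -0.11,"rx": 0,"ry": 0,"rz": 0,"claw": -1.0},
    {"x": 0,"y": 0,"z": -0.15,"rx": 0,"ry": 0,"rz": 0,"claw": -1.0},
    {"x": 0,"y": 0,"z": -0.15,"rx": 0,"ry": 0,"rz": 0,"claw": -1.0},
    {"x": 0,"y": 0,"z": -0.15,"rx": 0,"ry": 0,"rz": 0,"claw": -1.0}
  ]
}}

```text
time: 20.07
tool_pos: [0.5476, 0.3534, 0.1368]
tool_rot: [-3.141, -0.002, 0.247]
contact_force: [-1.2, -0.1, -2.1]
opening: 0.0139
grip_force: 25.0
```

```bash
python3 go.py .547 .2147 .13 14.2;python3 air.py .055 a5
```

```text
t 20.07 pos [0.5476 0.3534 0.1368] heading 14.2 q [0.46 0.65 1.27 0.   1.22 1.78] F [-1.2 -0.1 -2.1] open 0.01394501019174575 grip 24.99986171722412
d [-0.0461  0.1791  0.0088] r [-0.0013 -0.0026 -0.0008]
side lid-tool [ 0.0032 -0.0016] 0.0051510316448696025 84 z -0.013881524276713617 slope [0.007 0.029]
top lid-tool [-0.0022  0.0009] 0.0035063458038034345 93 z -0.012736973685424716 slope [-0.001  0.016]
```

>>> {"api": "step_arm", "payload": {
  "steps": [
    {"x": -0.045,"y": 0.179,"z": 0,"rx": 0,"ry": -0.002,"rz": 0,"claw": -1.0},
    {"x": -0.045,"y": 0.179,"z": 0,"rx": 0,"ry": -0.002,"rz": 0,"claw": -1.0},
    {"x": -0.045,"y": 0.179,"z": 0,"rx": 0,"ry": -0.002,"rz": 0,"claw": -1.0},
    {"x": -0.045,"y": 0.179,"z": 0,"rx": 0,"ry": -0.002,"rz": 0,"claw": -1.0},
    {"x": -0.045,"y": 0.179,"z": 0.03,"rx": 0,"ry": -0.002,"rz": 0,"claw": -1.0},
    {"x": -0.045,"y": 0.179,"z": 0.045,"rx": 0,"ry": -0.002,"rz": 0,"claw": -1.0},
    {"x": -0.045,"y": 0.179,"z": 0.05,"rx": 0,"ry": -0.002,"rz": 0,"claw": -1.0},
    {"x": -0.045,"y": 0.179,"z": 0.05,"rx": 0,"ry": -0.002,"rz": 0,"claw": -1.0},
    {"x": -0.045,"y": 0.179,"z": 0.05,"rx": 0,"ry": -0.002,"rz": 0,"claw": -1.0}
  ]
}}

```text
time: 20.92
tool_pos: [0.5465, 0.2154, 0.0968]
tool_rot: [-3.141, 0.005, 0.248]
contact_force: [-0.8, -0.2, -1.2]
opening: 0.0138
grip_force: 25.0
```

```bash
python3 go.py .5475 .215 .081 14.2;python3 air.py .055 a6
```

```text
t 20.92 pos [0.5465 0.2154 0.0968] heading 14.2 q [0.24 0.58 1.51 0.   1.05 1.57] F [-0.8 -0.2 -1.2] open 0.013806780535135567 grip 24.999923408031464
d [0.0013 0.0009 0.0211] r [-0.0006  0.0059  0.0007]
side lid-tool [ 0.0045 -0.0023] 0.004439115272490992 82 z -0.013454238529731544 slope [0.004 0.025]
top lid-tool [-0.0015  0.0028] 0.0033832418316721265 107 z -0.010127351599674358 slope [-0.004  0.022]
```

View pics/a6_side.png

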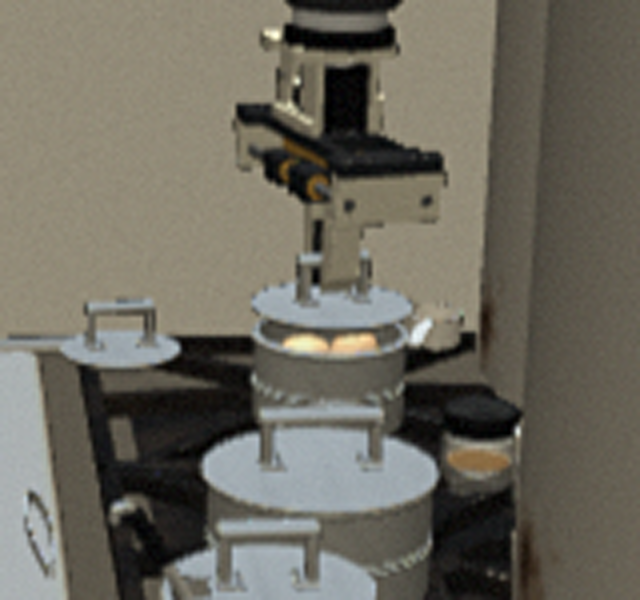

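>>> {"api": "step_arm", "payload": {
  "steps": [
    {"x": 0,"y": 0.001,"z": 0.005,"rx": 0,"ry": 0.004,"rz": 0,"claw": -1.0},
    {"x": 0,"y": 0.001,"z": 0.01,"rx": 0,"ry": 0.004,"rz": 0,"claw": -1.0},
    {"x": 0,"y": 0.001,"z": 0.014,"rx": 0,"ry": 0.004,"rz": 0,"claw": -1.0},
    {"x": 0,"y": 0.001,"z": 0.018,"rx": 0,"ry": 0.004,"rz": 0,"claw": -1.0},
    {"x": 0,"y": 0.001,"z": 0.021,"rx": 0,"ry": 0.004,"rz": 0,"claw": -1.0},
    {"x": 0,"y": 0.001,"z": 0.022,"rx": 0,"ry": 0.004,"rz": 0,"claw": -1.0},
    {"x": 0,"y": 0.001,"z": 0.023,"rx": 0,"ry": 0.004,"rz": 0,"claw": -1.0},
    {"x": 0,"y": 0.001,"z": 0.023,"rx": 0,"ry": 0.004,"rz": 0,"claw": -1.0}
  ]
}}

```text
time: 21.68
tool_pos: [0.5469, 0.2138, 0.0799]
tool_rot: [-3.141, 0.001, 0.247]
contact_force: [0.2, -0.3, -1.4]
opening: 0.0134
grip_force: 25.0
```

>>> {"api": "step_arm", "payload": {
  "steps": [
    {"x": 0,"y": 0,"z": 0.001,"rx": 0,"ry": 0,"rz": 0,"claw": -1.0},
    {"x": 0,"y": 0,"z": 0.001,"rx": 0,"ry": 0,"rz": 0,"claw": -1.0},
    {"x": 0,"y": 0,"z": 0.002,"rx": 0,"ry": 0,"rz": 0,"claw": -1.0},
    {"x": 0,"y": 0,"z": 0.002,"rx": 0,"ry": 0,"rz": 0,"claw": -1.0}
  ]
}}

```text
time: 22.02
tool_pos: [0.5471, 0.2139, 0.0793]
tool_rot: [-3.141, -0.0, 0.247]
contact_force: [-0.6, -0.1, 4.9]
opening: 0.0136
grip_force: 25.0
```

Seated. Release, and go to the small lid.

>>> {"api": "step_arm", "payload": {
  "steps": [
    {"x": 0,"y": 0,"z": 0,"rx": 0,"ry": 0,"rz": 0,"claw": -0.5},
    {"x": 0,"y": 0,"z": 0,"rx": 0,"ry": 0,"rz": 0,"claw": -0.3},
    {"x": 0,"y": 0,"z": 0,"rx": 0,"ry": 0,"rz": 0,"claw": -0.1},
    {"x": 0,"y": 0,"z": 0,"rx": 0,"ry": 0,"rz": 0,"claw": 0.2},
    {"x": 0,"y": 0,"z": 0,"rx": 0,"ry": 0,"rz": 0,"claw": 0.2},
    {"x": 0,"y": 0,"z": -0.02,"rx": 0,"ry": 0,"rz": 0,"claw": 0.2},
    {"x": 0,"y": 0,"z": -0.06,"rx": 0,"ry": 0,"rz": 0,"claw": 0.2},
    {"x": 0,"y": 0,"z": -0.1,"rx": 0,"ry": 0,"rz": 0,"claw": 0.2},
    {"x": 0,"y": 0,"z": -0.1,"rx": 0,"ry": 0,"rz": 0,"claw": 0.2},
    {"x": 0,"y": 0,"z": -0.1,"rx": 0,"ry": 0,"rz": 0,"claw": 0.2}
  ]
}}

```text
time: 22.85
tool_pos: [0.548, 0.2141, 0.1554]
tool_rot: [-3.141, -0.004, 0.247]
contact_force: [-0.6, -0.4, -0.3]
opening: 0.0551
grip_force: 0.0
```

```bash
python3 go.py .4155 .358 .1 8
```

```text
t 22.85 pos [0.548  0.2141 0.1554] heading 14.2 q [0.24 0.52 1.45 0.   1.17 1.57] F [-0.6 -0.4 -0.3] open 0.055147867216289635 grip 0.0
d [-0.1246 -0.2292  0.0734] r [-0.0007 -0.0049  0.137 ]
```

>>> {"api": "step_arm", "payload": {
  "steps": [
    {"x": -0.125,"y": -0.229,"z": 0,"rx": 0,"ry": -0.004,"rz": 0.137,"claw": 0.4},
    {"x": -0.125,"y": -0.229,"z": 0,"rx": 0,"ry": -0.004,"rz": 0.137,"claw": 0.4},
    {"x": -0.125,"y": -0.229,"z": 0,"rx": 0,"ry": -0.004,"rz": 0.137,"claw": 0.4},
    {"x": -0.125,"y": -0.229,"z": 0.073,"rx": 0,"ry": -0.004,"rz": 0.137,"claw": 0.4},
    {"x": -0.125,"y": -0.229,"z": 0.073,"rx": 0,"ry": -0.004,"rz": 0.137,"claw": 0.4},
    {"x": -0.125,"y": -0.229,"z": 0.073,"rx": 0,"ry": -0.004,"rz": 0.137,"claw": 0.4},
    {"x": -0.125,"y": -0.229,"z": 0.073,"rx": 0,"ry": -0.004,"rz": 0.137,"claw": 0.4},
    {"x": -0.125,"y": -0.229,"z": 0.073,"rx": 0,"ry": -0.004,"rz": 0.137,"claw": 0.4},
    {"x": -0.125,"y": -0.229,"z": 0.073,"rx": 0,"ry": -0.004,"rz": 0.137,"claw": 0.4}
  ]
}}

```text
time: 23.6
tool_pos: [0.4153, 0.3569, 0.0993]
tool_rot: [-3.141, 0.002, 0.139]
contact_force: [-0.6, 0.9, -0.6]
opening: 0.0643
grip_force: 0.0
```

```bash
python3 go.py .4155 .358 .023 8
```

```text
t 23.6 pos [0.4153 0.3569 0.0993] heading 7.9 q [0.57 0.52 1.63 0.   1.   2.  ] F [-0.6  0.9 -0.6] open 0.06431422533482621 grip 0.0
d [ 0.0007 -0.0013  0.1018] r [-0.0004  0.003  -0.0013]
```

>>> {"api": "step_arm", "payload": {
  "steps": [
    {"x": 0.0,"y": -0.001,"z": 0.04,"rx": 0,"ry": 0.002,"rz": 0,"claw": 0.4},
    {"x": 0.0,"y": -0.001,"z": 0.085,"rx": 0,"ry": 0.002,"rz": 0,"claw": 0.4},
    {"x": 0.0,"y": -0.001,"z": 0.1,"rx": 0,"ry": 0.002,"rz": 0,"claw": 0.4},
    {"x": 0.0,"y": -0.001,"z": 0.102,"rx": 0,"ry": 0.002,"rz": 0,"claw": 0.4},
    {"x": 0.0,"y": -0.001,"z": 0.102,"rx": 0,"ry": 0.002,"rz": 0,"claw": 0.4}
  ]
}}

```text
time: 24.02
tool_pos: [0.4145, 0.3577, 0.0228]
tool_rot: [-3.142, 0.002, 0.138]
contact_force: [-0.1, -0.2, 0.4]
opening: 0.0642
grip_force: 0.0
```

>>> {"api": "step_arm", "payload": {
  "steps": [
    {"x": 0,"y": 0,"z": 0,"rx": 0,"ry": 0,"rz": 0,"claw": -1.0},
    {"x": 0,"y": 0,"z": 0,"rx": 0,"ry": 0,"rz": 0,"claw": -1.0},
    {"x": 0,"y": 0,"z": 0,"rx": 0,"ry": 0,"rz": 0,"claw": -1.0},
    {"x": 0,"y": 0,"z": 0,"rx": 0,"ry": 0,"rz": 0,"claw": -1.0},
    {"x": 0,"y": 0,"z": 0,"rx": 0,"ry": 0,"rz": 0,"claw": -1.0},
    {"x": 0,"y": 0,"z": 0,"rx": 0,"ry": 0,"rz": 0,"claw": -1.0},
    {"x": 0,"y": 0,"z": 0,"rx": 0,"ry": 0,"rz": 0,"claw": -1.0},
    {"x": 0,"y": 0,"z": 0,"rx": 0,"ry": 0,"rz": 0,"claw": -1.0},
    {"x": 0,"y": 0,"z": 0,"rx": 0,"ry": 0,"rz": 0,"claw": -1.0},
    {"x": 0,"y": 0,"z": 0,"rx": 0,"ry": 0,"rz": 0,"claw": -1.0},
    {"x": 0,"y": 0,"z": 0,"rx": 0,"ry": 0,"rz": 0,"claw": -1.0}
  ]
}}

```text
time: 24.93
tool_pos: [0.4136, 0.3583, 0.0225]
tool_rot: [-3.141, 0.002, 0.14]
contact_force: [0.0, 0.5, 1.6]
opening: 0.0137
grip_force: 25.0
```

>>> {"api": "step_arm", "payload": {
  "steps": [
    {"x": 0,"y": 0,"z": -0.02,"rx": 0,"ry": 0,"rz": 0,"claw": -1.0},
    {"x": 0,"y": 0,"z": -0.06,"rx": 0,"ry": 0,"rz": 0,"claw": -1.0},
    {"x": 0,"y": 0,"z": -0.11,"rx": 0,"ry": 0,"rz": 0,"claw": -1.0},
    {"x": 0,"y": 0,"z": -0.16,"rx": 0,"ry": 0,"rz": 0,"claw": -1.0},
    {"x": 0,"y": 0,"z": -0.22,"rx": 0,"ry": 0,"rz": 0,"claw": -1.0},
    {"x": 0,"y": 0,"z": -0.24,"rx": 0,"ry": 0,"rz": 0,"claw": -1.0},
    {"x": 0,"y": 0,"z": -0.24,"rx": 0,"ry": 0,"rz": 0,"claw": -1.0},
    {"x": 0,"y": 0,"z": -0.24,"rx": 0,"ry": 0,"rz": 0,"claw": -1.0}
  ]
}}

```text
time: 25.6
tool_pos: [0.4141, 0.3583, 0.2031]
tool_rot: [-3.141, 0.0, 0.14]
contact_force: [0.5, -0.3, -1.3]
opening: 0.0139
grip_force: 25.0
```

```bash
python3 go.py .46 -.1 .2 0;python3 air.py .044 a7; python3 - <<'E'
import numpy as np
for c in ['top','side']:
    W=np.load(c+'W.npy')
    for z in np.arange(.06,.42,.04):
        m=(abs(W[...,2]-z)<.02)&(W[...,1]>-.47)&(W[...,1]<-.25)&(W[...,0]>.57)&(W[...,0]<.75)
        P=W[m]
        if len(P)>5:i=P[:,0].argmin();print(c,round(z,2),P[i].round(3),np.percentile(P[:,0],3).round(3))
E
```

```text
t 25.6 pos [0.4141 0.3583 0.2031] heading 8.0 q [0.57 0.4  1.5  0.   1.24 2.  ] F [ 0.5 -0.3 -1.3] open 0.013871804123025718 grip 24.999809861183167
d [-0.0245  0.6136  0.0036] r [-0.0012  0.0003  0.1777]
side lid-tool [ 0.005  -0.0009] 0.004585100837179905 59 z -0.014515207376669781 slope [0.006 0.046]
top lid-tool [-0.0007  0.0001] 0.0037786433208930005 116 z -0.01240008563795289 slope [ 0.001 -0.008]
top 0.06 [ 0.57  -0.349  0.057] 0.571
top 0.1 [ 0.615 -0.251  0.096] 0.616
top 0.14 [ 0.615 -0.251  0.131] 0.616
top 0.18 [ 0.614 -0.251  0.191] 0.621
top 0.22 [ 0.614 -0.25   0.216] 0.615
top 0.26 [ 0.615 -0.251  0.254] 0.615
top 0.3 [ 0.61  -0.276  0.32 ] 0.614
top 0.34 [ 0.597 -0.319  0.331] 0.6
top 0.38 [ 0.609 -0.251  0.396] 0.618
side 0.06 [ 0.57  -0.326  0.054] 0.576
side 0.1 [ 0.613 -0.25   0.086] 0.621
side 0.14 [ 0.613 -0.251  0.139] 0.621
side 0.18 [ 0.614 -0.252  0.199] 0.621
side 0.22 [ 0.615 -0.252  0.231] 0.62
side 0.26 [ 0.615 -0.25   0.262] 0.62
side 0.3 [ 0.614 -0.25   0.302] 0.619
side 0.34 [ 0.6   -0.323  0.327] 0.613
side 0.38 [ 0.612 -0.251  0.388] 0.62
```

```bash
python3 - <<'E'
from h import *
s=robot.observe();t=np.array(s['tool_pos']);q1=s['qpos'][0]
T=np.array([.5517,-.3625,.0725]);q1n=-.78
a=q1n-q1;Rz=np.array([[np.cos(a),-np.sin(a)],[np.sin(a),np.cos(a)]])
for c in ['side','top']:
    im,d=read_camera(c);W=cloud(c,d)
    P=W[(np.hypot(W[...,0]-t[0],W[...,1]-t[1])<.2)&(W[...,2]>t[2]+.04)]
    D=P-t
    D[:,:2]=D[:,:2]@Rz.T; Q=D+T
    for z in np.arange(.1,.6,.03):
        B=Q[abs(Q[:,2]-z)<.015]
        if len(B)>5:
            print(c,round(z,2),len(B),'maxx',np.percentile(B[:,0],98).round(3),'at y',B[B[:,0].argmax(),1].round(3),'y',np.percentile(B[:,1],[2,98]).round(3))
E
```

```text
side 0.1 13 maxx 0.559 at y -0.353 y [-0.383 -0.354]
side 0.13 164 maxx 0.615 at y -0.304 y [-0.429 -0.306]
side 0.16 461 maxx 0.618 at y -0.299 y [-0.43  -0.306]
side 0.19 359 maxx 0.609 at y -0.312 y [-0.422 -0.315]
side 0.22 256 maxx 0.577 at y -0.328 y [-0.402 -0.322]
side 0.25 288 maxx 0.545 at y -0.323 y [-0.403 -0.333]
side 0.28 340 maxx 0.545 at y -0.404 y [-0.404 -0.333]
side 0.31 335 maxx 0.547 at y -0.404 y [-0.404 -0.334]
side 0.34 387 maxx 0.57 at y -0.329 y [-0.42  -0.314]
side 0.37 620 maxx 0.561 at y -0.3 y [-0.434 -0.301]
side 0.4 1025 maxx 0.549 at y -0.294 y [-0.434 -0.229]
side 0.43 634 maxx 0.573 at y -0.343 y [-0.422 -0.253]
top 0.13 77 maxx 0.615 at y -0.302 y [-0.416 -0.3  ]
top 0.16 862 maxx 0.613 at y -0.316 y [-0.407 -0.299]
top 0.19 1548 maxx 0.628 at y -0.314 y [-0.421 -0.3  ]
top 0.22 20 maxx 0.576 at y -0.312 y [-0.349 -0.312]
top 0.25 300 maxx 0.586 at y -0.32 y [-0.394 -0.312]
top 0.28 340 maxx 0.55 at y -0.323 y [-0.394 -0.322]
top 0.31 143 maxx 0.545 at y -0.324 y [-0.374 -0.324]
top 0.34 340 maxx 0.546 at y -0.321 y [-0.351 -0.323]
top 0.37 272 maxx 0.555 at y -0.306 y [-0.422 -0.298]
top 0.4 2339 maxx 0.556 at y -0.381 y [-0.428 -0.292]
top 0.43 7007 maxx 0.566 at y -0.378 y [-0.417 -0.264]
top 0.46 2450 maxx 0.51 at y -0.257 y [-0.33  -0.209]
top 0.49 5161 maxx 0.494 at y -0.248 y [-0.312 -0.218]
top 0.52 2241 maxx 0.443 at y -0.221 y [-0.256 -0.206]
```

>>> {"api": "step_arm", "payload": {
  "steps": [
    {"x": -0.029,"y": 0.68,"z": 0,"rx": 0,"ry": 0,"rz": 0,"claw": -1.0},
    {"x": -0.029,"y": 0.68,"z": 0,"rx": 0,"ry": 0,"rz": 0,"claw": -1.0},
    {"x": -0.029,"y": 0.68,"z": 0,"rx": 0,"ry": 0,"rz": 0,"claw": -1.0},
    {"x": -0.029,"y": 0.68,"z": 0,"rx": 0,"ry": 0,"rz": 0,"claw": -1.0},
    {"x": -0.029,"y": 0.68,"z": 0,"rx": 0,"ry": 0,"rz": 0,"claw": -1.0},
    {"x": -0.029,"y": 0.68,"z": 0,"rx": 0,"ry": 0,"rz": 0,"claw": -1.0},
    {"x": -0.029,"y": 0.68,"z": 0,"rx": 0,"ry": 0,"rz": 0,"claw": -1.0},
    {"x": -0.029,"y": 0.68,"z": 0,"rx": 0,"ry": 0,"rz": 0,"claw": -1.0},
    {"x": -0.029,"y": 0.68,"z": 0,"rx": 0,"ry": 0,"rz": 0,"claw": -1.0},
    {"x": -0.029,"y": 0.68,"z": 0,"rx": 0,"ry": 0,"rz": 0,"claw": -1.0},
    {"x": -0.029,"y": 0.68,"z": 0,"rx": 0,"ry": 0,"rz": 0,"claw": -1.0},
    {"x": -0.029,"y": 0.68,"z": 0,"rx": 0,"ry": 0,"rz": 0,"claw": -1.0}
  ]
}}

```text
time: 26.8
tool_pos: [0.4616, -0.1414, 0.2012]
tool_rot: [-3.14, 0.004, 0.139]
contact_force: [0.5, 0.9, 0.0]
opening: 0.0137
grip_force: 25.0
```

```bash
python3 go.py .5505 -.3625 .16 8
```

```text
t 26.8 pos [ 0.4616 -0.1414  0.2012] heading 8.0 q [-0.46  0.29  1.67 -0.    1.18  0.98] F [0.5 0.9 0. ] open 0.013672073711721168 grip 25.001092851161957
d [0.0767 0.3085 0.0541] r [-0.002   0.0048 -0.0005]
```

>>> {"api": "step_arm", "payload": {
  "steps": [
    {"x": 0.04,"y": 0.15,"z": 0,"rx": 0,"ry": 0,"rz": 0,"claw": -1.0},
    {"x": 0.04,"y": 0.2,"z": 0,"rx": 0,"ry": 0,"rz": 0,"claw": -1.0},
    {"x": 0.04,"y": 0.25,"z": 0,"rx": 0,"ry": 0,"rz": 0,"claw": -1.0},
    {"x": 0.04,"y": 0.3,"z": 0,"rx": 0,"ry": 0,"rz": 0,"claw": -1.0},
    {"x": 0.04,"y": 0.3,"z": 0,"rx": 0,"ry": 0,"rz": 0,"claw": -1.0},
    {"x": 0.055,"y": 0.3,"z": 0.02,"rx": 0,"ry": 0,"rz": 0,"claw": -1.0},
    {"x": 0.065,"y": 0.3,"z": 0.04,"rx": 0,"ry": 0,"rz": 0,"claw": -1.0},
    {"x": 0.075,"y": 0.3,"z": 0.05,"rx": 0,"ry": 0,"rz": 0,"claw": -1.0},
    {"x": 0.075,"y": 0.3,"z": 0.05,"rx": 0,"ry": 0,"rz": 0,"claw": -1.0},
    {"x": 0.075,"y": 0.3,"z": 0.05,"rx": 0,"ry": 0,"rz": 0,"claw": -1.0}
  ]
}}

```text
time: 27.63
tool_pos: [0.5492, -0.3526, 0.1636]
tool_rot: [-3.139, 0.004, 0.141]
contact_force: [-0.4, 0.4, -0.2]
opening: 0.0138
grip_force: 25.0
```

```bash
python3 go.py .5505 -.3625 .095 8;python3 air.py .044 a8
```

```text
t 27.63 pos [ 0.5492 -0.3526  0.1636] heading 8.1 q [-0.69  0.63  1.22 -0.    1.29  0.74] F [-0.4  0.4 -0.2] open 0.01377941689312859 grip 24.999808967113495
d [0.0003 0.0135 0.0914] r [-0.0032  0.005   0.0023]
side lid-tool [ 0.0038 -0.0022] 0.004332576029469594 117 z -0.012791491799417715 slope [0.008 0.032]
```

View pics/a8_side.png

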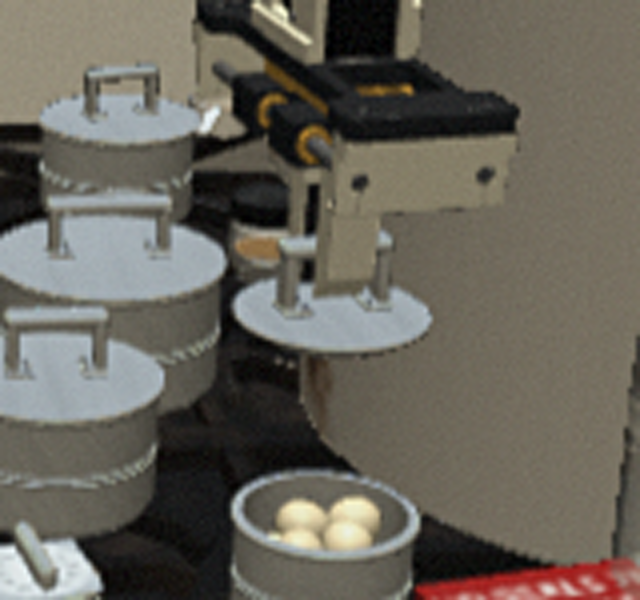

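>>> {"api": "step_arm", "payload": {
  "steps": [
    {"x": 0,"y": 0.014,"z": 0.02,"rx": -0.003,"ry": 0.004,"rz": 0,"claw": -1.0},
    {"x": 0,"y": 0.014,"z": 0.05,"rx": -0.003,"ry": 0.004,"rz": 0,"claw": -1.0},
    {"x": 0,"y": 0.014,"z": 0.075,"rx": -0.003,"ry": 0.004,"rz": 0,"claw": -1.0},
    {"x": 0,"y": 0.014,"z": 0.09,"rx": -0.003,"ry": 0.004,"rz": 0,"claw": -1.0},
    {"x": 0,"y": 0.014,"z": 0.095,"rx": -0.003,"ry": 0.004,"rz": 0,"claw": -1.0},
    {"x": 0,"y": 0.014,"z": 0.095,"rx": -0.003,"ry": 0.004,"rz": 0,"claw": -1.0},
    {"x": 0,"y": 0.014,"z": 0.095,"rx": -0.003,"ry": 0.004,"rz": 0,"claw": -1.0}
  ]
}}

```text
time: 28.32
tool_pos: [0.5512, -0.365, 0.0949]
tool_rot: [3.138, -0.003, 0.14]
contact_force: [0.6, -0.2, -0.6]
opening: 0.0135
grip_force: 25.0
```

```bash
python3 go.py .5505 -.363 .072 8;python3 air.py .044 a9
```

```text
t 28.32 pos [ 0.5512 -0.365   0.0949] heading 8.0 q [-0.7   0.7   1.29 -0.    1.15  0.73] F [ 0.6 -0.2 -0.6] open 0.013506077595770405 grip 24.999846518039703
d [-0.0006 -0.0029  0.0305] r [ 0.0046 -0.0033  0.0004]
side lid-tool [ 0.0042 -0.0043] 0.003210452841082827 114 z -0.012615310319783926 slope [0.009 0.015]
top lid-tool [-0.0003 -0.0046] 0.0030093343554844984 24 z -0.010233497193512131 slope [0.044 0.022]
```

View pics/a9_side.png

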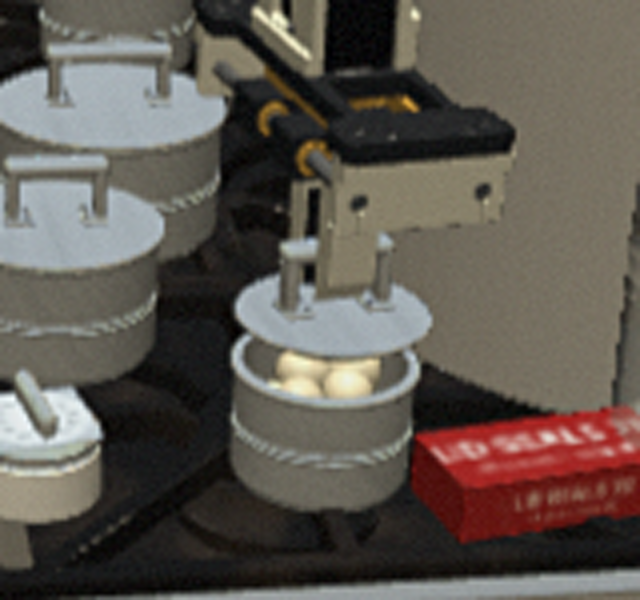

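>>> {"api": "step_arm", "payload": {
  "steps": [
    {"x": -0.002,"y": -0.003,"z": 0.005,"rx": 0.004,"ry": -0.003,"rz": 0,"claw": -1.0},
    {"x": -0.002,"y": -0.003,"z": 0.01,"rx": 0.004,"ry": -0.003,"rz": 0,"claw": -1.0},
    {"x": -0.002,"y": -0.003,"z": 0.014,"rx": 0.004,"ry": -0.003,"rz": 0,"claw": -1.0},
    {"x": -0.002,"y": -0.003,"z": 0.018,"rx": 0.004,"ry": -0.003,"rz": 0,"claw": -1.0},
    {"x": -0.002,"y": -0.003,"z": 0.022,"rx": 0.004,"ry": -0.003,"rz": 0,"claw": -1.0},
    {"x": -0.002,"y": -0.003,"z": 0.025,"rx": 0.004,"ry": -0.003,"rz": 0,"claw": -1.0},
    {"x": -0.002,"y": -0.003,"z": 0.027,"rx": 0.004,"ry": -0.003,"rz": 0,"claw": -1.0},
    {"x": -0.002,"y": -0.003,"z": 0.029,"rx": 0.004,"ry": -0.003,"rz": 0,"claw": -1.0},
    {"x": -0.002,"y": -0.003,"z": 0.03,"rx": 0.004,"ry": -0.003,"rz": 0,"claw": -1.0},
    {"x": -0.002,"y": -0.003,"z": 0.03,"rx": 0.004,"ry": -0.003,"rz": 0,"claw": -1.0}
  ]
}}

```text
time: 29.25
tool_pos: [0.5489, -0.3629, 0.0715]
tool_rot: [-3.141, 0.001, 0.14]
contact_force: [-2.6, 1.5, 3.1]
opening: 0.0134
grip_force: 25.0
```

Light contact at the seated height; nudge to confirm.

>>> {"api": "step_arm", "payload": {
  "steps": [
    {"x": 0,"y": 0,"z": 0.001,"rx": 0,"ry": 0,"rz": 0,"claw": -1.0},
    {"x": 0,"y": 0,"z": 0.001,"rx": 0,"ry": 0,"rz": 0,"claw": -1.0},
    {"x": 0,"y": 0,"z": 0.001,"rx": 0,"ry": 0,"rz": 0,"claw": -1.0}
  ]
}}

```text
time: 29.5
tool_pos: [0.5489, -0.3629, 0.0715]
tool_rot: [-3.141, 0.001, 0.14]
contact_force: [-3.6, 3.4, 7.0]
opening: 0.0135
grip_force: 25.0
```

>>> {"api": "step_arm", "payload": {
  "steps": [
    {"x": 0,"y": 0,"z": 0,"rx": 0,"ry": 0,"rz": 0,"claw": -0.5},
    {"x": 0,"y": 0,"z": 0,"rx": 0,"ry": 0,"rz": 0,"claw": -0.3},
    {"x": 0,"y": 0,"z": 0,"rx": 0,"ry": 0,"rz": 0,"claw": -0.1},
    {"x": 0,"y": 0,"z": 0,"rx": 0,"ry": 0,"rz": 0,"claw": 0.2},
    {"x": 0,"y": 0,"z": 0,"rx": 0,"ry": 0,"rz": 0,"claw": 0.2},
    {"x": 0,"y": 0,"z": -0.02,"rx": 0,"ry": 0,"rz": 0,"claw": 0.2},
    {"x": 0,"y": 0,"z": -0.06,"rx": 0,"ry": 0,"rz": 0,"claw": 0.2},
    {"x": 0,"y": 0,"z": -0.11,"rx": 0,"ry": 0,"rz": 0,"claw": 0.2},
    {"x": -0.04,"y": 0,"z": -0.16,"rx": 0,"ry": 0,"rz": 0,"claw": 0.2},
    {"x": -0.1,"y": 0,"z": -0.18,"rx": 0,"ry": 0,"rz": 0,"claw": 0.2},
    {"x": -0.16,"y": 0,"z": -0.18,"rx": 0,"ry": 0,"rz": 0,"claw": 0.2},
    {"x": -0.18,"y": 0,"z": -0.18,"rx": 0,"ry": 0,"rz": 0,"claw": 0.2}
  ]
}}

```text
time: 30.5
tool_pos: [0.4133, -0.3823, 0.207]
tool_rot: [3.14, 0.0, 0.14]
contact_force: [0.0, -0.8, -0.1]
opening: 0.0549
grip_force: 0.0
```

>>> {"api": "step_arm", "payload": {
  "steps": [
    {"x": 0,"y": 0,"z": -0.05,"rx": 0,"ry": 0,"rz": 0,"claw": 0.2},
    {"x": 0,"y": 0,"z": -0.05,"rx": 0,"ry": 0,"rz": 0,"claw": 0.2},
    {"x": 0,"y": 0,"z": -0.05,"rx": 0,"ry": 0,"rz": 0,"claw": 0.2}
  ]
}}

```text
time: 30.75
tool_pos: [0.416, -0.383, 0.2452]
tool_rot: [3.138, -0.002, 0.139]
contact_force: [0.4, -0.0, -0.3]
opening: 0.0549
grip_force: 0.0
```

```bash
python3 - <<'E'
from fit import *
im,d=read_camera('side');W=cloud('side',d)
cv2.imwrite('pics/fin.png',cv2.resize(im[180:350,240:430],None,fx=3.5,fy=3.5,interpolation=2))
for n,c0,R,h in [('small',(.5543,-.3658),.041,.058),('medium',(.551,.211),.052,.066),('ladle',(.45,-.2232),.052,.066),('large',(.5,-.0722),.064,.072)]:
    r=np.hypot(W[...,0]-c0[0],W[...,1]-c0[1])
    P=W[(abs(W[...,2]-h)<.007)&(r<R-.004)];A=np.c_[P[:,:2]-c0,np.ones(len(P))]
    k=np.linalg.lstsq(A,P[:,2],rcond=None)[0];print(n,len(P),'slope',k[:2].round(3),'flange top above rim',round(k[2]-h+.0032,4))
E
```

```text
small 527 slope [-0.002  0.005] flange top above rim 0.0048
medium 199 slope [-0.012  0.02 ] flange top above rim 0.0039
ladle 653 slope [ 0.008 -0.004] flange top above rim 0.0042
large 739 slope [0.005 0.005] flange top above rim 0.0041
```

View pics/fin.png

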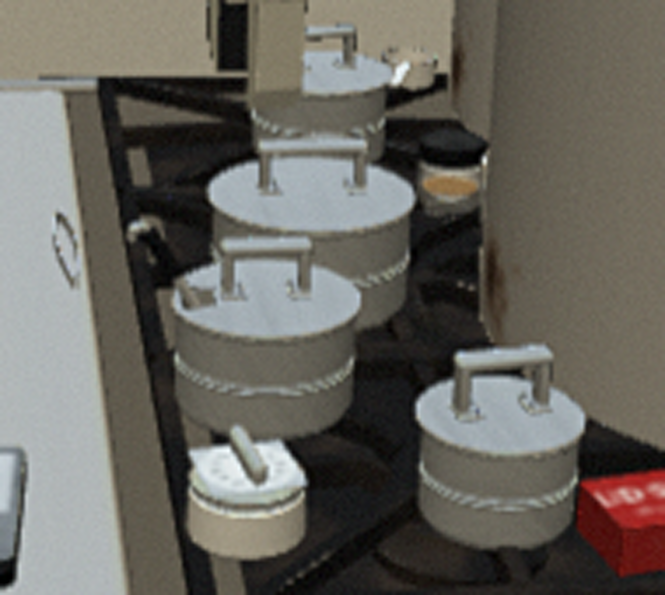

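The final picture shows all four lids seated and level. The ladle comes out through the slot at (195, 293), and the timer is untouched at (247, 495).

```bash
python3 -c "
from cell import robot
print(robot.hand_in())"
```

```text
the job is handed in; nothing more can be done
None
```

The job is handed in: by the last side-camera check all four lids are seated level on their pots and let go, the ladle's handle comes out through the slot, and the timer was not touched; the judge's result was not shown.

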